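# Raise the changing-table lamp to the pointer with its knurled stop collar

### The job

Raise the small lamp on the changing table by spinning the blue knurled stop collar along its threaded rod, until the collar's top face is level with the orange pointer. Go gently, without ramming or forcing the lamp, leave the pointer where it is, and leave the bottle, bath toy, comb and rattle undisturbed.

Things in the scene. Friction and masses are not known exactly. Their poses are not given: they have to be found in the camera images.
- stand: White round lamp base, 236 mm diameter, 12 mm thick, screwed to the flap, cannot move. Origin: centre of its underside, on the rod's axis; z up along the rod. The collar's half on the stand's -x side is free to work at, within 70 degrees either way, above, below and outside the lugs; gauge and lamp are on the +x side.
- rod_top (a point): Centre of the top of the vertical threaded steel rod, 274 mm above the flap. Rod diameter 21 mm; the white cap on its top 12 mm is 28 mm in diameter. The thread is coarse: turned anticlockwise seen from above the collar climbs 30 mm per full turn, clockwise it sinks as much. It is stiff, about 0.35 N m (5 N at a lug), and stays where it is left.
- collar_top (a point): Centre of the flat top face of the blue collar, on the rod's axis; rises with it but does not turn with it. Knurled hub of 84 mm diameter with four radial lugs, 90 degrees apart, reaching 80 mm from the axis, each 14 mm wide with a rounded end. Hub and lugs are flush, 26 mm thick, from this height down. Where the lugs point is not told. Thread remains beyond the pointer's height.
- pointer_tip (a point): Tip of the orange pointer clipped on the gauge: 84 mm from the rod's axis, 30 degrees from the stand's +x towards +y, pointing at the axis, 12 mm long, 3 mm thick (point at mid thickness). Marks where the collar's top face must come, 10 to 30 mm above its start. The clip behind it is 36 mm wide, 10 mm high; it would slide if pushed.
- gauge_top (a point): Middle of the top of the wooden gauge strip: 26 mm wide, 6 mm thick, upright on the base, top 129 mm above the flap, 104 mm from the rod's axis, 30 degrees from the stand's +x towards +y.
- lamp: White sleeve, arm and green shade that ride on the collar without turning. Origin: centre of the collar's top face; axes as the stand's. Sleeve round the rod: 31 mm diameter, to 61 mm above the origin. Arm 12 mm thick, from 52 mm high at the sleeve to 85 mm at the shade. Shade: 88 mm diameter, 38 to 93 mm above the origin, centre 175 mm from the rod, 20 degrees from +x towards -y.
- pump_bottle: Bystander: closed white pump bottle, upright, 68 mm in diameter, 164 mm high with its press button; spout to its +x. Origin: centre of its underside.
- bath_toy: Bystander: green bath duck, 100 mm long (beak to +x), 72 mm wide, 70 mm high. Origin: underside, centre of its round body.
- comb: Bystander: wooden comb lying flat, 170 mm along x, 46 mm wide, 8 mm thick. Origin: middle of its underside.
- rattle: Bystander: orange rattle lying flat, 144 mm along x, 60 mm wide, 30 mm high, big end to +x. Origin: underside, near its middle.

How it is judged:
At the end, for the whole second after the job is handed in: The collar's top face is level with the pointer tip to within 3 mm, the lamp is at rest, and the pointer is within 3 mm of where it was. (Bystanders stay within 30 mm throughout.) (z of collar_top in the frame of pointer_tip between -0.003 and 0.003 m and linear speed of lamp below 0.005 m/s and distance of pointer_tip from where it was at the start of the episode below 0.003 m); the robot touches nothing.
It fails at once if the pointer is shifted by more than 3 mm (distance of pointer_tip from where it was at the start of the episode above 0.003 m).
It fails at once if the robot pushes the lamp, its stand or its collar with more than 60 N (contact force between any of the arm, the fingers and stand above 60 N).
It fails at once if the bottle is shifted by more than 30 mm or tipped (distance of pump_bottle from where it was at the start of the episode above 0.03 m or angle between pump_bottle's own z axis and vertical above 0.35 rad).
It fails at once if the bath toy, comb or rattle is shifted by more than 30 mm (distance of any of bath_toy, comb, rattle from where it was at the start of the episode above 0.03 m).
It also fails if it takes over 72 s, if anything falls off the work surface, if the arm or the gripper's body presses on something with over 40 N, if the wrist force passes 120 N, or if a joint passes its speed limit or range.

### The arm

A 7-joint arm with a two-finger parallel gripper is mounted at the origin on the work surface. World frame = base frame: x ahead of the robot, y to its left, z up, the work surface at z = 0. Lengths are in m, angles in rad, forces in N, time in s.
With the tool pointing down it reaches from about 0.4 to 0.85 m from the base axis. Payload 4.5 kg.
Tool frame: the origin (TCP) lies on the centre line of the jaws, within the pads' length; the fingertips stand 11 mm ahead of it and the grasp point (between the pads) lies 8 mm behind it; z points along the fingers, y is the line along which they close (so a half turn about z gives the same grasp; the last joint's range is limited). The gripper opens to 88 mm and grips with 3 to 60 N. Pads are 18 mm wide; open, the fingers measure 123 mm over their backs; the gripper's body (75 mm by 187 mm) begins 45 mm behind the grasp point.
Start: joints at [-1.135, 0.689, -0.195, 1.565, 0.157, 0.902, -0.215], TCP at [0.244, 0.575, 0.224] pointing down, gripper open.
Joint ranges: [-3.01, 3.01], [-0.46, 2.08], [-1.47, 1.51], [0.13, 2.56], [-1, 4.14], [0.04, 2.09], [-2.66, 2.66]. Speed limits (rad/s): [2.57, 2.57, 3.14, 3.14, 3.14, 3.14, 3.14].

### API

Orientations are given as a unit quaternion [x, y, z, w].
In Python, from plant import * gives the robot as it stands. The module is installed in compiled form; this text tells all that it offers.
- The arm moves only by the tool send_rows, never from a script. Its argument "motion" is a list of rows, each an object of numbers: "x", "y", "z": the shift along the tool's x, y, z in cm; "rx", "ry", "rz": the turn, a rotation vector about the tool's x, y, z in rad; "jaw": the finger opening in cm, from 0 to 8.81. In form: [{"x": .., "y": .., "z": .., "rx": .., "ry": .., "rz": .., "jaw": ..}, ...]. A call has exactly 5 rows; each row shifts and turns the commanded pose from where the row before left it, along the tool's axes as they then stand; what a row does not reach is not made up. A row lasts 1/10 s, in which the tool goes at most 50 mm and 8.59 degrees, less where a joint would pass 70% of its speed; a pose out of reach is approached as far as the arm can. A call is refused whole if a number of a shift passes 5 or a number of a turn 0.15, either way. A call with a gripper value outside its range is refused whole. The fingers move at their own pace and stop on an object; "grip_force" is the grip in N (left out, the last holds). Time passes only in rows, so rows that do not move let the fingers close, or fill a call up. It gives the time, the measured TCP pose, the force, the opening and the grip force at its end, in the units of the state.
- get_state(): the state, without advancing time (a new reading comes with each control period).
- snapshot(name): name is "side" or "top"; returns a dict with "img" (384x512x3 uint8, red, green, blue), "vertical_fov" (degrees; the focal length in pixels is half the picture's height over the tangent of half this angle, whatever the lens; pixels are square), "cx", "cy" (the principal point, pixels), "extrinsics" (4x4, takes a point from camera to world coordinates). Camera axes: x right, y up, looking along -z (the intrinsics and any distortion apply to the point x, -y, -z); pixel columns grow to the right and rows downward; lengths in m; the calibration is good to about 2 mm. A picture is of the moment at which its call begins. There is no depth.
- finish_job(): hands the job in; it is judged then, once.
The state is a dict: "clock": time; "q": joint angles; "qd": joint speeds; "joint_torque": joint torques, N m; "tool_pos": TCP position; "eef_rot": TCP orientation; "contact_force": force on the tool from outside, world axes, zero at the start; "moment": the same for the moment, N m; "opening": opening from 0.0 (shut) to 1.0 (fully open); "finger_force": force on a finger pad.
Only numpy, scipy, OpenCV 4.12 (cv2) and the standard library are available. Lean on these libraries where they do the work, as an engineer would, in place of code of your own. Each camera call takes 0.05 s, during which the arm holds its last target. There are 200 camera calls.

## Working session

There is one attempt and no reset: what is moved stays moved. The work goes in short steps, Python scripts to look and compute and a tool call to move; the robot and the scene stay as the last step left them, time stands still between calls to the robot, and variables do not carry over. Pictures are saved under pics/ and viewed, at most 10 in all, crops included, and the job is handed in when it is done.

Besides the shell and the picture viewer there is one more tool, called after "Call:" in YAML: its name, and indented under it one key for each argument. send_rows: Moves the arm, as the interface text tells. Its arguments: {"type":"object","properties":{"motion":{"type":"array"},"grip_force":{"type":"number"}},"required":["motion"]}

```bash
mkdir -p pics
cat > h.py <<'E'
from plant import *
import numpy as np, cv2
def cam(s):
    h,w=s["img"].shape[:2]; f=h/2/np.tan(np.radians(s["vertical_fov"])/2)
    return f,s["cx"],s["cy"],np.array(s["extrinsics"])
def proj(s,P):
    f,cx,cy,E=cam(s); P=np.atleast_2d(P); p=(P-E[:3,3])@E[:3,:3]
    return np.c_[cx+f*p[:,0]/-p[:,2], cy-f*p[:,1]/-p[:,2]]
def ray(s,u,v):
    f,cx,cy,E=cam(s); d=E[:3,:3]@np.array([(u-cx)/f,-(v-cy)/f,-1.]); return E[:3,3],d/np.linalg.norm(d)
def atz(s,u,v,z):
    o,d=ray(s,u,v); return o+d*(z-o[2])/d[2]
def save(s,n,box=None,k=1):
    im=s["img"][:,:,::-1]
    if box: im=im[box[1]:box[3],box[0]:box[2]]
    cv2.imwrite("pics/"+n,cv2.resize(im,None,fx=k,fy=k,interpolation=cv2.INTER_CUBIC))
E
python3 - <<'E'
from h import *
a=snapshot("side");b=snapshot("top")
print({k:v for k,v in a.items() if k!="img"});print({k:v for k,v in b.items() if k!="img"})
save(a,"s0.png",None,1.5);save(b,"t0.png",None,1.5);print(get_state())
E
```

```text
{'vertical_fov': 42.01083026954591, 'cx': 250.94969687609003, 'cy': 198.57205180034796, 'extrinsics': array([[ 0.67760756,  0.47426156, -0.56207114, -0.21457825],
       [-0.73512312,  0.45864687, -0.49923646, -0.624859  ],
       [ 0.02102351,  0.75147789,  0.65942323,  1.04429881],
       [ 0.        ,  0.        ,  0.        ,  1.        ]])}
{'vertical_fov': 45.117451765389696, 'cx': 256.9115151395642, 'cy': 188.50014304145142, 'extrinsics': array([[ 0.07734482,  0.97372397, -0.21419479,  0.27580143],
       [-0.99700119,  0.07608389, -0.01413748,  0.04935587],
       [ 0.00253077,  0.21464592,  0.97668865,  1.32590453],
       [ 0.        ,  0.        ,  0.        ,  1.        ]])}
{'clock': 0.1, 'q': array([-1.13520849,  0.68988767, -0.19452117,  1.56623357,  0.15732644,
        0.90253152, -0.21505672]), 'qd': array([ 5.71783480e-04, -1.45539368e-03, -2.36539270e-03, -3.29254653e-03,
        5.08254770e-04,  5.20641647e-05, -1.45348505e-04]), 'joint_torque': array([-3.96259231e-03, -5.28507221e+01, -1.27194721e+00, -1.53839743e+01,
       -5.26038988e-02,  1.91854473e-03,  3.97817075e-05]), 'tool_pos': array([0.2442313 , 0.57465577, 0.22349979]), 'eef_rot': array([ 1.99478629e-01,  9.79901823e-01, -8.27872171e-04, -9.35485289e-05]), 'contact_force': array([ 0.14579067, -0.07646263,  0.63967865]), 'moment': array([-0.0274456 , -0.02262663, -0.01230859]), 'finger_force': 0.0, 'opening': 0.9982095319924464}
```

View pics/s0.png

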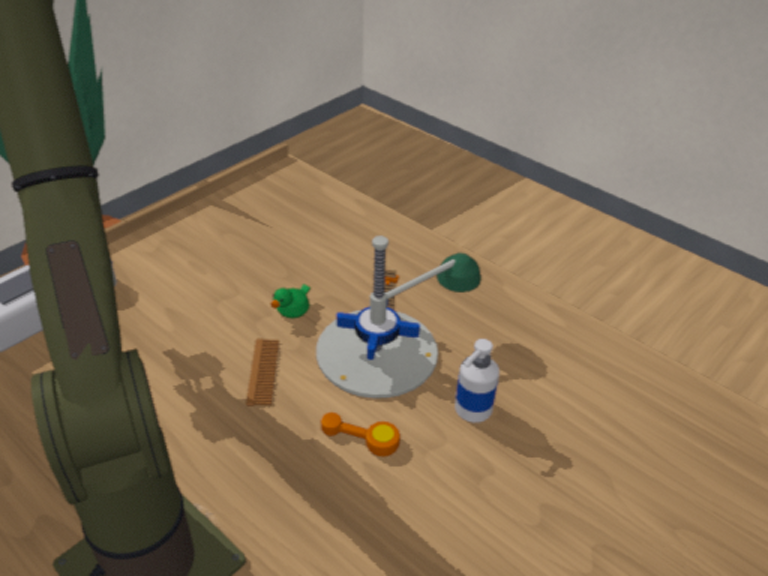

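View pics/t0.png

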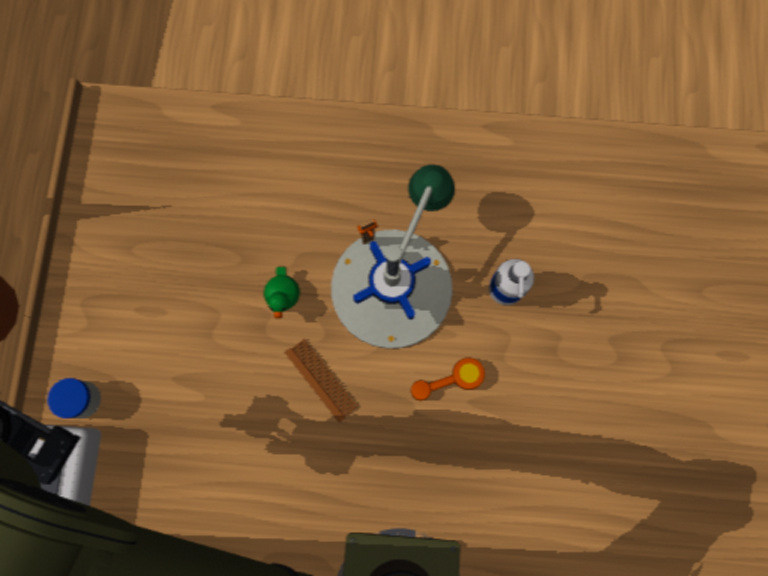

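The side view shows the stand at about (378,350)/1.5, with the rod cap at (380,243)/1.5. The top view shows the collar at (392,280)/1.5 with four lugs, the gauge at (368,232)/1.5 and the shade at (431,188)/1.5. I'll zoom in on both.

Run:
```python
from h import *
a=snapshot("side");b=snapshot("top")
import pickle; pickle.dump((a,b),open("s0.pkl","wb"))
A=cv2.resize(a["img"][150:270,200:330,::-1],None,fx=5,fy=5,interpolation=cv2.INTER_CUBIC)
B=cv2.resize(b["img"][140:240,210:315,::-1],None,fx=6,fy=6,interpolation=cv2.INTER_CUBIC)
cv2.imwrite("pics/s1.png",A);cv2.imwrite("pics/t1.png",B)
```

```text
(no output)
```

View pics/s1.png

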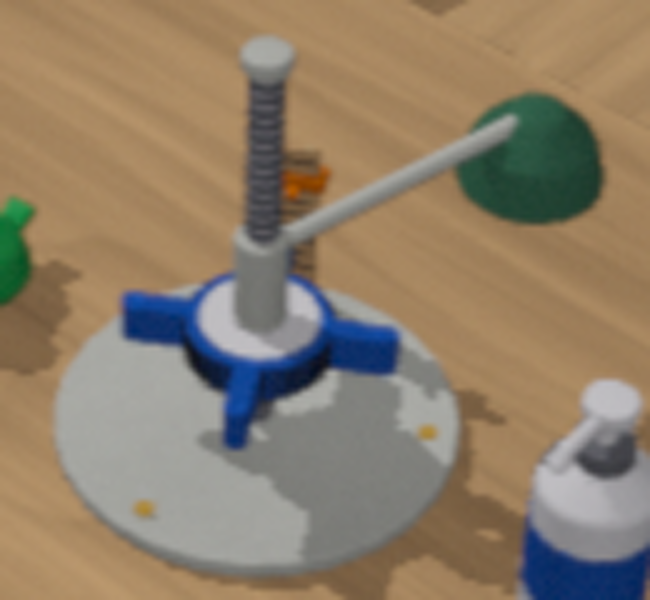

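View pics/t1.png

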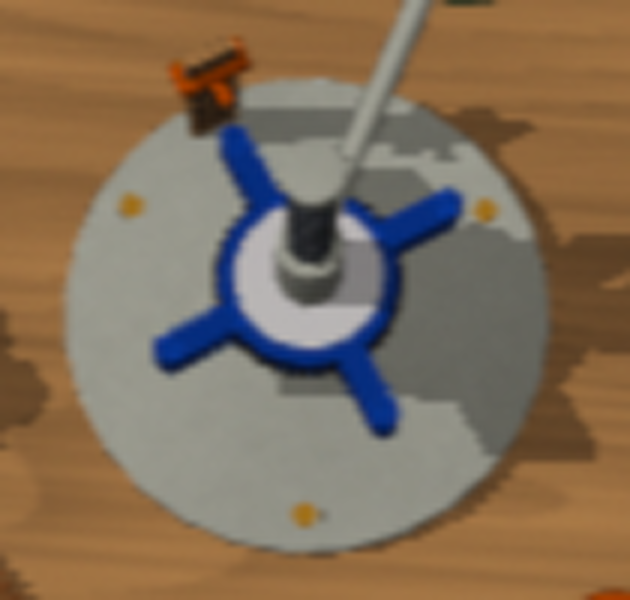

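```bash
cat > fit.py <<'E'
from h import *
import pickle
from scipy.optimize import least_squares
a,b=pickle.load(open("s0.pkl","rb"))
S=lambda U,V:(200+(U+.5)/5-.5,150+(V+.5)/5-.5)
T=lambda U,V:(210+(U+.5)/6-.5,140+(V+.5)/6-.5)
t=np.linspace(0,2*np.pi,721)
circ=lambda p,r,z:np.c_[p[0]+r*np.cos(t),p[1]+r*np.sin(t),0*t+z]
pol=lambda p,r,an,z:np.array([p[0]+r*np.cos(an),p[1]+r*np.sin(an),z])
def res(p,full=False):
    X,Y,yaw,zc,zp,ph=p[:6]; dS=p[6:8]; dT=p[8:10]; r=[];n=[]
    PS=lambda P:proj(a,P)+dS; PT=lambda P:proj(b,P)+dT
    def add(name,v,w=1.): r.append(v*w);n.append(name)
    q=PT(circ(p,.118,.012)); add("T base L",q[:,0].min()-T(66,0)[0]);add("T base R",q[:,0].max()-T(548,0)[0]);add("T base top",q[:,1].min()-T(0,78)[1])
    q=PT(circ(p,.118,0)); add("T base bot",q[:,1].max()-T(0,553)[1])
    q=PS(circ(p,.118,.012)); add("S base L",q[:,0].min()-S(54,0)[0]);add("S base R",q[:,0].max()-S(460,0)[0])
    q=PS(circ(p,.118,0)); add("S base bot",q[:,1].max()-S(0,575)[1])
    q=PS(circ(p,.014,.274)); add("S cap L",q[:,0].min()-S(240,0)[0]);add("S cap R",q[:,0].max()-S(295,0)[0]);add("S cap top",q[:,1].min()-S(0,37)[1])
    q=PT(circ(p,.042,zc)); add("T hub L",q[:,0].min()-T(217,0)[0]);add("T hub R",q[:,0].max()-T(401,0)[0])
    q=PS(circ(p,.042,zc)); add("S hub L",q[:,0].min()-S(186,0)[0]);add("S hub R",q[:,0].max()-S(335,0)[0])
    for k,o in enumerate([(230,125),(157,362),(389,437),(463,196)]):
        d=PT(pol(p,.080,ph+k*np.pi/2,zc))[0]-T(*o); add("T lug%d u"%k,d[0]);add("T lug%d v"%k,d[1])
    for k,o in ((1,(124,296)),(2,(238,402)),(3,(400,338))):
        d=PS(pol(p,.080,ph+k*np.pi/2,zc))[0]-S(*o); add("S lug%d u"%k,d[0]);add("S lug%d v"%k,d[1])
    d=PT(pol(p,.084,yaw+np.pi/6,zp))[0]-T(235,107); add("T tip u",d[0]);add("T tip v",d[1])
    d=PS(pol(p,.175,yaw-np.pi/9,zc+.093))[0]-S(538,93); add("S shade u",d[0],.5)
    q=circ(pol(p,.175,yaw-np.pi/9,0),.044,zc+.038);q=PS(q);add("S shade L",q[:,0].min()-S(456,0)[0]);add("S shade R",q[:,0].max()-S(605,0)[0]);add("S shade bot",q[:,1].max()-S(0,223)[1])
    for v in p[6:10]: add("prior",v,.7)
    return list(zip(n,np.round(r,2))) if full else np.array(r)
if __name__=="__main__":
    s=least_squares(res,[.55,.03,0,.07,.09,.5]+[0]*4,loss="soft_l1",x_scale=[.01]*3+[.01]*2+[.1]+[1]*4)
    p=s.x; print(np.round(p,4),"lugs deg",np.degrees(p[5]-p[2])%90); print(res(p,True))
    np.save("p.npy",p)
    # overlay
    def draw(s,d,x0,y0,k,f):
        im=cv2.imread(f)
        L=[circ(p,.118,.012),circ(p,.042,p[3]),circ(p,.014,.274)]
        for m in range(4):L.append(np.array([pol(p,.04,p[5]+m*np.pi/2,p[3]),pol(p,.08,p[5]+m*np.pi/2,p[3])]))
        g=p[2]+np.pi/6; e=np.array([-np.sin(g),np.cos(g),0])
        L.append(np.array([pol(p,.084,g,p[4]),pol(p,.096,g,p[4])]))
        for z in (-.005,.005):
            c=pol(p,.096,g,p[4]+z);L.append(np.array([c-e*.018,c+e*.018]))
        c=pol(p,.101,g,.129);c1=pol(p,.101,g,.012);L.append(np.array([c1-e*.013,c-e*.013,c+e*.013,c1+e*.013]))
        for P in L:
            q=(proj(s,P)+d-[x0,y0]+.5)*k-.5
            cv2.polylines(im,[np.round(q).astype(int)],False,(255,0,255),1)
        return im
    A=draw(a,p[6:8],200,150,5,"pics/s1.png");B=draw(b,p[8:10],210,140,6,"pics/t1.png")
    A=cv2.resize(A[:450,100:430],None,fx=1.2,fy=1.2);B=B[0:540,100:500]
    cv2.imwrite("pics/ov.png",np.hstack([A,B]))
E
python3 fit.py
```

```text
[ 0.5573  0.0569  0.0033  0.0884  0.1051  0.5628  0.1122 -0.2497  0.2409
  0.4834] lugs deg 32.06131770558021
[('T base L', np.float64(-0.26)), ('T base R', np.float64(0.6)), ('T base top', np.float64(-0.03)), ('T base bot', np.float64(0.72)), ('S base L', np.float64(0.06)), ('S base R', np.float64(0.11)), ('S base bot', np.float64(0.63)), ('S cap L', np.float64(0.23)), ('S cap R', np.float64(0.14)), ('S cap top', np.float64(-0.89)), ('T hub L', np.float64(0.17)), ('T hub R', np.float64(0.1)), ('S hub L', np.float64(-0.05)), ('S hub R', np.float64(0.05)), ('T lug0 u', np.float64(-0.18)), ('T lug0 v', np.float64(0.42)), ('T lug1 u', np.float64(-0.44)), ('T lug1 v', np.float64(-0.91)), ('T lug2 u', np.float64(0.61)), ('T lug2 v', np.float64(-1.3)), ('T lug3 u', np.float64(0.05)), ('T lug3 v', np.float64(0.27)), ('S lug1 u', np.float64(-0.51)), ('S lug1 v', np.float64(-0.3)), ('S lug2 u', np.float64(-0.84)), ('S lug2 v', np.float64(2.24)), ('S lug3 u', np.float64(0.31)), ('S lug3 v', np.float64(-0.83)), ('T tip u', np.float64(-0.81)), ('T tip v', np.float64(0.04)), ('S shade u', np.float64(0.19)), ('S shade L', np.float64(-0.3)), ('S shade R', np.float64(0.46)), ('S shade bot', np.float64(0.28)), ('prior', np.float64(0.08)), ('prior', np.float64(-0.17)), ('prior', np.float64(0.17)), ('prior', np.float64(0.34))]
```

View pics/ov.png

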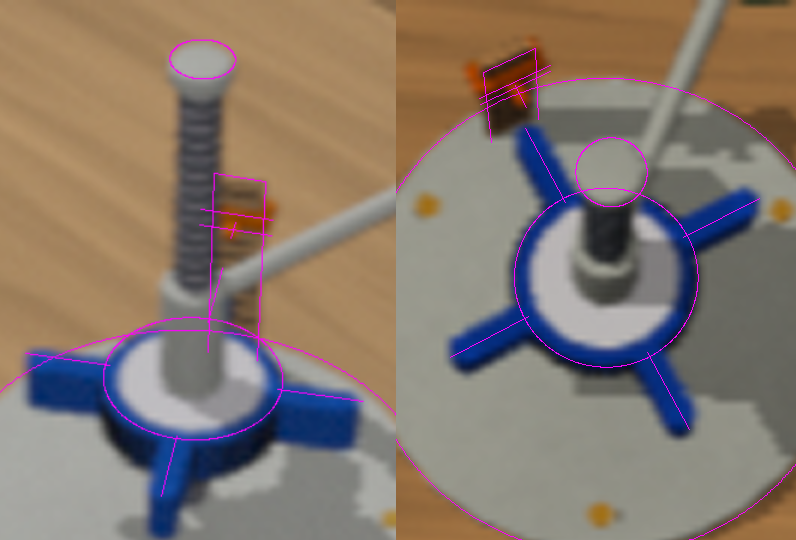

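The overlay matches: axis at (0.557, 0.057), collar top at z≈0.088, lugs at 32°+90k, and the pointer at about 0.105 or a little higher. I'll check the pointer height later. First I'll move to the lug at 122°.

Call:
send_rows:
  motion:
    - {"x": -2.9, "y": -2.1, "jaw": 2.4}
    - {"x": -2.9, "y": -2.1, "jaw": 2.4}
    - {"x": -2.9, "y": -2.1, "jaw": 2.4}
    - {"x": -2.9, "y": -2.1, "jaw": 2.4}
    - {"x": -2.9, "y": -2.1, "jaw": 2.4}
  grip_force: 10

```text
schema error: expected keys x, y, z, rx, ry, rz, jaw
```

Call:
send_rows:
  motion:
    - {"x": -2.9, "y": -2.1, "jaw": 2.4}
    - {"x": -2.9, "y": -2.1, "jaw": 2.4}
    - {"x": -2.9, "y": -2.1, "jaw": 2.4}
    - {"x": -2.9, "y": -2.1, "jaw": 2.4}
    - {"x": -2.9, "y": -2.1, "jaw": 2.4}

```text
schema error: expected keys x, y, z, rx, ry, rz, jaw
```

Call:
send_rows:
  motion:
    - {"x": -2.9, "y": -2.1, "jaw": 2.4}
    - {"x": -2.9, "y": -2.1, "jaw": 2.4}
    - {"x": -2.9, "y": -2.1, "jaw": 2.4}
    - {"rz": 0.15, "jaw": 2.4}
    - {"rz": 0.15, "jaw": 2.4}

```text
schema error: expected keys x, y, z, rx, ry, rz, jaw
```

```bash
cat > go.py <<'E'
import sys
from h import *
from scipy.spatial.transform import Rotation as R
# go.py lugdeg r z [dtheta rows dz]: shift/turn (tool axes) to reach; arc row
p=np.load("p.npy"); s=get_state()
an,r,z=[float(v) for v in sys.argv[1:4]]; an=np.radians(an)
x=np.array([np.cos(an),np.sin(an),0]); Z=np.array([0,0,-1.]); D=np.c_[x,np.cross(Z,x),Z]
T=np.array([p[0],p[1],0])+r*x+[0,0,z]
C=R.from_quat(s["eef_rot"])
d=s["tool_pos"]-[p[0],p[1],0]
print("clock",s["clock"],"pos",s["tool_pos"].round(4),"polar r,deg",np.hypot(*d[:2]).round(4),np.degrees(np.arctan2(d[1],d[0]))%360,"toolx deg",np.degrees(np.arctan2(*C.as_matrix()[[1,0],0]))%360)
print("shift cm",(C.inv().apply(T-s["tool_pos"])*100).round(2),"turn",(C.inv()*R.from_matrix(D)).as_rotvec().round(3),"F",s["contact_force"].round(1),"open",round(s["opening"]*8.81,2),"q",s["q"].round(2))
E
python3 go.py 122.25 .067 .079
```

```text
clock 0.2 pos [0.2443 0.5749 0.2237] polar r,deg 0.6052 121.14258883077055 toolx deg 156.98171535972088
shift cm [-43.56 -31.6   14.51] turn [-0.001  0.     0.606] F [-0.1 -0.2 -0.2] open 8.84 q [-1.14  0.69 -0.19  1.57  0.16  0.9  -0.22]
```

Call:
send_rows:
  motion:
    - {"x": -2.9, "y": -2.1, "z": 0, "rx": 0, "ry": 0, "rz": 0, "jaw": 2.4}
    - {"x": -2.9, "y": -2.1, "z": 0, "rx": 0, "ry": 0, "rz": 0, "jaw": 2.4}
    - {"x": -2.9, "y": -2.1, "z": 0, "rx": 0, "ry": 0, "rz": 0, "jaw": 2.4}
    - {"x": -2.9, "y": -2.1, "z": 0, "rx": 0, "ry": 0, "rz": 0, "jaw": 2.4}
    - {"x": -2.9, "y": -2.1, "z": 0, "rx": 0, "ry": 0, "rz": 0, "jaw": 2.4}
  grip_force: 10

```text
clock: 0.7
tool_pos: [0.3373, 0.4205, 0.2241]
eef_rot: [0.199, 0.98, -0.0, 0.0]
contact_force: [0.9, 0.4, -0.1]
opening: 0.568
finger_force: 0.0
```

Call:
send_rows:
  motion:
    - {"x": -2.9, "y": -2.1, "z": 0, "rx": 0, "ry": 0, "rz": 0, "jaw": 2.4}
    - {"x": -2.9, "y": -2.1, "z": 0, "rx": 0, "ry": 0, "rz": 0, "jaw": 2.4}
    - {"x": -2.9, "y": -2.1, "z": 0, "rx": 0, "ry": 0, "rz": 0, "jaw": 2.4}
    - {"x": -2.9, "y": -2.1, "z": 0, "rx": 0, "ry": 0, "rz": 0, "jaw": 2.4}
    - {"x": -2.9, "y": -2.1, "z": 0, "rx": 0, "ry": 0, "rz": 0, "jaw": 2.4}

```text
clock: 1.2
tool_pos: [0.4298, 0.2672, 0.2242]
eef_rot: [0.2, 0.98, 0.0, -0.0]
contact_force: [0.8, 1.2, -0.3]
opening: 0.273
finger_force: 0.0
```

Call:
send_rows:
  motion:
    - {"x": -2.9, "y": -2.1, "z": 0, "rx": 0, "ry": 0, "rz": 0, "jaw": 2.4}
    - {"x": -2.9, "y": -2.1, "z": 0, "rx": 0, "ry": 0, "rz": 0, "jaw": 2.4}
    - {"x": -2.9, "y": -2.1, "z": 0, "rx": 0, "ry": 0, "rz": 0, "jaw": 2.4}
    - {"x": 0, "y": 0, "z": 0, "rx": 0, "ry": 0, "rz": 0.12, "jaw": 2.4}
    - {"x": 0, "y": 0, "z": 0, "rx": 0, "ry": 0, "rz": 0.12, "jaw": 2.4}

```text
clock: 1.7
tool_pos: [0.4854, 0.1747, 0.2241]
eef_rot: [0.32, 0.948, -0.0, 0.0]
contact_force: [0.0, -0.3, -0.3]
opening: 0.272
finger_force: 0.0
```

Call:
send_rows:
  motion:
    - {"x": 0, "y": 0, "z": 0, "rx": 0, "ry": 0, "rz": 0.12, "jaw": 2.4}
    - {"x": 0, "y": 0, "z": 0, "rx": 0, "ry": 0, "rz": 0.12, "jaw": 2.4}
    - {"x": 0, "y": 0, "z": 0, "rx": 0, "ry": 0, "rz": 0.12, "jaw": 2.4}
    - {"x": 0, "y": 0, "z": 0, "rx": 0, "ry": 0, "rz": 0, "jaw": 2.4}
    - {"x": 0, "y": 0, "z": 0, "rx": 0, "ry": 0, "rz": 0, "jaw": 2.4}

```text
clock: 2.2
tool_pos: [0.4845, 0.1766, 0.2242]
eef_rot: [0.479, 0.878, -0.0, -0.0]
contact_force: [-0.8, -0.3, 0.0]
opening: 0.273
finger_force: 0.0
```

```bash
python3 go.py 122.25 .067 .079
```

```text
clock 2.2 pos [0.4845 0.1766 0.2242] polar r,deg 0.1402 121.28884402120784 toolx deg 122.77680641783951
shift cm [-7.31 -0.3  14.52] turn [-0.     0.     0.009] F [-0.8 -0.3  0. ] open 2.4 q [-0.39  0.54 -0.07  1.9   0.06  0.7   0.07]
```

Call:
send_rows:
  motion:
    - {"x": -2.4, "y": -0.1, "z": 0, "rx": 0, "ry": 0, "rz": 0.009, "jaw": 2.4}
    - {"x": -2.4, "y": -0.1, "z": 0, "rx": 0, "ry": 0, "rz": 0, "jaw": 2.4}
    - {"x": -2.5, "y": -0.1, "z": 3, "rx": 0, "ry": 0, "rz": 0, "jaw": 2.4}
    - {"x": 0, "y": 0, "z": 4, "rx": 0, "ry": 0, "rz": 0, "jaw": 2.4}
    - {"x": 0, "y": 0, "z": 2, "rx": 0, "ry": 0, "rz": 0, "jaw": 2.4}

```text
clock: 2.7
tool_pos: [0.5201, 0.1118, 0.1318]
eef_rot: [0.484, 0.875, -0.001, -0.001]
contact_force: [-0.3, 0.5, 1.0]
opening: 0.273
finger_force: 0.0
```

Call:
send_rows:
  motion:
    - {"x": 0, "y": 0, "z": 2, "rx": 0, "ry": 0, "rz": 0, "jaw": 2.4}
    - {"x": 0, "y": 0, "z": 0.8, "rx": 0, "ry": 0, "rz": 0, "jaw": 2.4}
    - {"x": 0, "y": 0, "z": 0.2, "rx": 0, "ry": 0, "rz": 0, "jaw": 2.4}
    - {"x": 0, "y": 0, "z": 0, "rx": 0, "ry": 0, "rz": 0, "jaw": 2.4}
    - {"x": 0, "y": 0, "z": 0, "rx": 0, "ry": 0, "rz": 0, "jaw": 2.4}

```text
clock: 3.2
tool_pos: [0.5218, 0.1135, 0.1051]
eef_rot: [0.484, 0.875, 0.001, 0.001]
contact_force: [-0.0, -0.3, 0.1]
opening: 0.272
finger_force: 0.0
```

```bash
python3 go.py 122.25 .067 .079; python3 -c "
from h import *
a=snapshot('side');b=snapshot('top');A=a['img'][140:260,195:325,::-1];B=b['img'][120:240,205:335,::-1]
cv2.imwrite('pics/m1.png',cv2.resize(np.hstack([A,B]),None,fx=3,fy=3,interpolation=cv2.INTER_CUBIC))"
```

```text
clock 3.2 pos [0.5218 0.1135 0.1051] polar r,deg 0.0669 122.12354591883704 toolx deg 122.11240948688936
shift cm [ 0.01 -0.02  2.61] turn [ 0.002  0.    -0.002] F [-0.  -0.3  0.1] open 2.4 q [-0.27  0.75 -0.06  1.95  0.09  0.44  0.17]
```

View pics/m1.png

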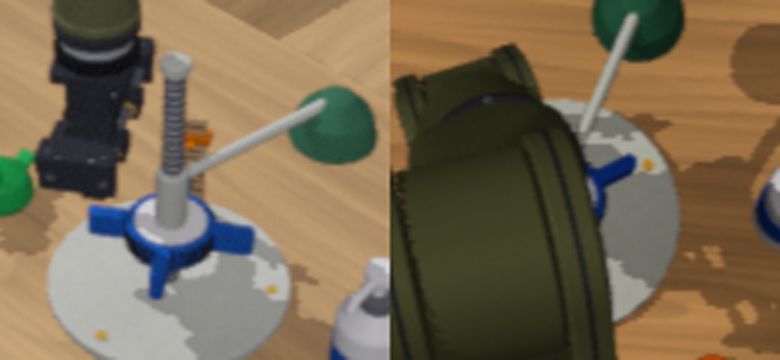

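The gripper is beside the rod on the +y side, and the fingers look as if they end at about (80,190), above the left lug. I'll compare that with the projected TCP.

```bash
python3 -c "
from h import *
from scipy.spatial.transform import Rotation as R
s=get_state();p=np.load('p.npy');a=snapshot('side')
M=R.from_quat(s['eef_rot']).as_matrix();t=s['tool_pos']
for nm,o in (('tip',[0,0,.011]),('tcp',[0,0,0]),('tip+y',[0,.03,.011]),('tip-y',[0,-.03,.011]),('bodybottom',[0,0,-.053])):
  q=proj(a,t+M@np.array(o))[0]+p[6:8]; print(nm,((q-[195,140])*3).round(0))
"
```

```text
tip [100. 203.]
tcp [100. 194.]
tip+y [107. 182.]
tip-y [ 93. 224.]
bodybottom [100. 151.]
```

```bash
python3 -c "
from h import *
from scipy.spatial.transform import Rotation as R
s=get_state();p=np.load('p.npy');a=snapshot('side')
M=R.from_quat(s['eef_rot']).as_matrix();t=s['tool_pos']
A=cv2.resize(a['img'][130:230,190:280,::-1],None,fx=6,fy=6,interpolation=cv2.INTER_CUBIC);B=A.copy()
for o in ([0,0,.011],[0,.012,.011],[0,-.012,.011],[0,0,-.053],[0,-.0935,-.053],[0,.0935,-.053]):
  q=(proj(a,t+M@np.array(o))[0]+p[6:8]-[190,130]+.5)*6; cv2.circle(B,tuple(q.astype(int)),3,(0,0,255),-1)
B=cv2.convertScaleAbs(B,alpha=1.6,beta=20)
cv2.imwrite('pics/m2.png',B)"
```

```text
(no output)
```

View pics/m2.png

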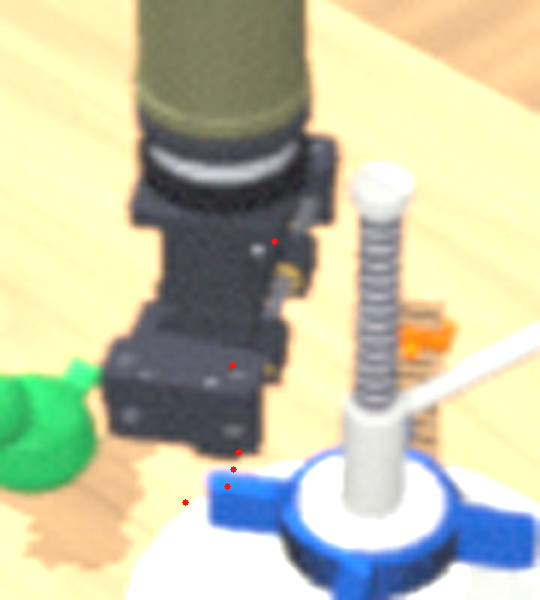

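The marked TCP and fingertip dots fall on empty wood about 10 px below the visible gripper, so the pose and the image disagree. Before going further down, I'll check whether the flap height or the calibration is off.

```bash
python3 -c "
from h import *
import pickle
from fit import res
from scipy.optimize import least_squares
a,b=pickle.load(open('s0.pkl','rb'))
print('side base px*1.5',proj(a,[[0,0,0],[0,0,.2]])*1.5)
print('top base, tcp start *1.5',proj(b,[[0,0,0],[.2442,.5747,.2237],[.2442,.5747,.29]])*1.5)
# free height Z0: shift both cameras by -Z0
import fit
p=np.load('p.npy')
for z0 in np.arange(-.06,.061,.02):
  for s in (fit.a,fit.b):
    s['extrinsics']=np.array(s['extrinsics']); s['extrinsics'][2,3]-=z0
  r=least_squares(res,p,loss='soft_l1',x_scale=[.01]*5+[.1]+[1]*4); print(round(z0,3),r.cost.round(2),r.x.round(3))
  for s in (fit.a,fit.b): s['extrinsics'][2,3]+=z0
s=get_state();print(s['tool_pos'],s['q'])
"
```

```text
side base px*1.5 [[151.71305504 563.04824668]
 [124.94468162 484.45287919]]
top base, tcp start *1.5 [[399.12967203 595.32204772]
 [ 44.89303279 429.09849274]
 [ 23.23105415 428.71384652]]
-0.06 21.74 [  0.566   0.06   -0.023   0.097   0.123   0.569  -0.522 -12.356   1.169
  -0.249]
-0.04 13.54 [ 0.564  0.059 -0.015  0.093  0.115  0.566 -0.346 -8.488  0.991  0.013]
-0.02 7.24 [ 0.561  0.059 -0.006  0.09   0.109  0.564 -0.138 -4.161  0.844  0.451]
0.0 5.26 [ 0.557  0.057  0.003  0.088  0.105  0.563  0.112 -0.25   0.241  0.483]
0.02 10.39 [ 0.552  0.054  0.01   0.083  0.1    0.563  0.39   2.574 -0.548  0.148]
0.04 19.07 [ 0.55   0.053  0.017  0.08   0.094  0.563  0.66   6.578 -0.782  0.464]
0.06 29.47 [ 0.547  0.053  0.023  0.077  0.088  0.563  0.913 10.753 -0.958  0.82 ]
[0.52144203 0.11335681 0.10486718] [-0.26532688  0.75246588 -0.05822536  1.94983023  0.09341073  0.44056372
  0.16785912]
```

```bash
python3 -c "
from h import *
import pickle
pickle.dump((snapshot('side'),snapshot('top'),get_state()),open('j0.pkl','wb'))"
```

Call:
send_rows:
  motion:
    - {"x": 0, "y": 0, "z": 0, "rx": 0, "ry": 0, "rz": 0, "jaw": 7}
    - {"x": 0, "y": 0, "z": 0, "rx": 0, "ry": 0, "rz": 0, "jaw": 7}
    - {"x": 0, "y": 0, "z": 0, "rx": 0, "ry": 0, "rz": 0, "jaw": 7}
    - {"x": 0, "y": 0, "z": 0, "rx": 0, "ry": 0, "rz": 0, "jaw": 7}
    - {"x": 0, "y": 0, "z": 0, "rx": 0, "ry": 0, "rz": 0, "jaw": 7}

```text
clock: 4.0
tool_pos: [0.521, 0.1132, 0.1042]
eef_rot: [0.484, 0.875, 0.0, -0.0]
contact_force: [0.9, -0.0, -0.0]
opening: 0.7
finger_force: 0.0
```

```bash
python3 -c "
from h import *
import pickle
a,b,s0=pickle.load(open('j0.pkl','rb'))
a1=snapshot('side');print(get_state()['opening']*8.81)
d=np.abs(a['img'].astype(int)-a1['img']).max(2);d[d<12]=0
ys,xs=np.nonzero(d);print(len(ys),xs.min() if len(xs) else 0,xs.max(),ys.min(),ys.max())
B=lambda s:cv2.resize(s['img'][150:250,185:285,::-1],None,fx=4,fy=4,interpolation=cv2.INTER_CUBIC)
D=cv2.cvtColor(np.uint8(np.clip(d*4,0,255)),cv2.COLOR_GRAY2BGR)[150:250,185:285]
cv2.imwrite('pics/m3.png',np.hstack([cv2.convertScaleAbs(B(a1),alpha=2,beta=30),cv2.resize(D,None,fx=4,fy=4)]))
"
```

```text
6.6095842100741
1085 62 439 0 364
```

View pics/m3.png

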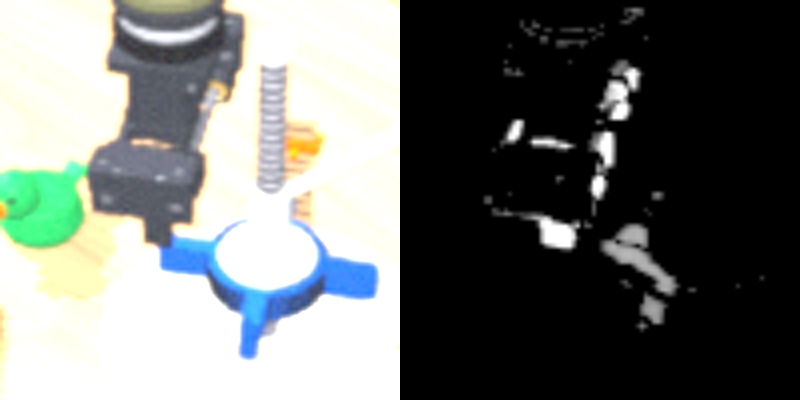

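With the jaws open, a finger shows at about (158,240) in the crop, outside the lug and about 6 px higher than predicted. I'll check by touch: descend with the jaws wide, close them softly, and read the opening (the lug should give 1.4 cm).

Call:
send_rows:
  motion:
    - {"x": 0, "y": 0, "z": 0.6, "rx": 0, "ry": 0, "rz": 0, "jaw": 6.5}
    - {"x": 0, "y": 0, "z": 0.6, "rx": 0, "ry": 0, "rz": 0, "jaw": 6.5}
    - {"x": 0, "y": 0, "z": 0.6, "rx": 0, "ry": 0, "rz": 0, "jaw": 6.5}
    - {"x": 0, "y": 0, "z": 0.6, "rx": 0, "ry": 0, "rz": 0, "jaw": 6.5}
    - {"x": 0, "y": 0, "z": 0, "rx": 0, "ry": 0, "rz": 0, "jaw": 6.5}
  grip_force: 3

```text
clock: 4.55
tool_pos: [0.5204, 0.1131, 0.0792]
eef_rot: [0.484, 0.875, -0.001, -0.001]
contact_force: [0.2, 0.4, 1.0]
opening: 0.735
finger_force: 0.0
```

Call:
send_rows:
  motion:
    - {"x": 0, "y": 0, "z": 0, "rx": 0, "ry": 0, "rz": 0, "jaw": 1}
    - {"x": 0, "y": 0, "z": 0, "rx": 0, "ry": 0, "rz": 0, "jaw": 1}
    - {"x": 0, "y": 0, "z": 0, "rx": 0, "ry": 0, "rz": 0, "jaw": 1}
    - {"x": 0, "y": 0, "z": 0, "rx": 0, "ry": 0, "rz": 0, "jaw": 1}
    - {"x": 0, "y": 0, "z": 0, "rx": 0, "ry": 0, "rz": 0, "jaw": 1}

```text
clock: 5.05
tool_pos: [0.5211, 0.1133, 0.0804]
eef_rot: [0.484, 0.875, 0.0, 0.0]
contact_force: [-0.4, -1.0, 0.0]
opening: 0.309
finger_force: 0.0
```

Call:
send_rows:
  motion:
    - {"x": 0, "y": 0, "z": 0, "rx": 0, "ry": 0, "rz": 0, "jaw": 1}
    - {"x": 0, "y": 0, "z": 0, "rx": 0, "ry": 0, "rz": 0, "jaw": 1}
    - {"x": 0, "y": 0, "z": 0, "rx": 0, "ry": 0, "rz": 0, "jaw": 1}
    - {"x": 0, "y": 0, "z": 0, "rx": 0, "ry": 0, "rz": 0, "jaw": 1}
    - {"x": 0, "y": 0, "z": 0, "rx": 0, "ry": 0, "rz": 0, "jaw": 1}

```text
clock: 5.55
tool_pos: [0.521, 0.1133, 0.0802]
eef_rot: [0.484, 0.875, 0.0, -0.0]
contact_force: [0.8, 0.4, 0.1]
opening: 0.114
finger_force: 0.0
```

```bash
python3 go.py 122.25 .067 .079
```

```text
clock 5.55 pos [0.521  0.1133 0.0802] polar r,deg 0.0671 122.73801937784908 toolx deg 122.09039437075346
shift cm [-0.01  0.06  0.12] turn [ 0.    -0.    -0.003] F [0.8 0.4 0.1] open 1.0 q [-0.27  0.8  -0.05  1.96  0.1   0.39  0.16]
```

The jaws closed to 1.0 cm without touching, so the fingers are still above the lug, which fits the image offset. I'll creep down 5 mm to touch the lug's top and find the true height.

Call:
send_rows:
  motion:
    - {"x": 0, "y": 0, "z": 0.1, "rx": 0, "ry": 0, "rz": 0, "jaw": 1}
    - {"x": 0, "y": 0, "z": 0.1, "rx": 0, "ry": 0, "rz": 0, "jaw": 1}
    - {"x": 0, "y": 0, "z": 0.1, "rx": 0, "ry": 0, "rz": 0, "jaw": 1}
    - {"x": 0, "y": 0, "z": 0, "rx": 0, "ry": 0, "rz": 0, "jaw": 1}
    - {"x": 0, "y": 0, "z": 0, "rx": 0, "ry": 0, "rz": 0, "jaw": 1}

```text
clock: 6.05
tool_pos: [0.521, 0.1132, 0.0772]
eef_rot: [0.484, 0.875, -0.0, -0.0]
contact_force: [0.0, -0.7, 0.3]
opening: 0.114
finger_force: 0.0
```

```bash
python3 -c "
from h import *
a=snapshot('side');s=get_state();print(s['contact_force'].round(1),s['tool_pos'])
A=cv2.resize(a['img'][170:240,205:275,::-1],None,fx=8,fy=8,interpolation=cv2.INTER_CUBIC)
cv2.imwrite('pics/m4.png',cv2.convertScaleAbs(A,alpha=2,beta=20))"
```

```text
[ 0.8  0.6 -0.8] [0.52105222 0.1132631  0.07720371]
```

View pics/m4.png

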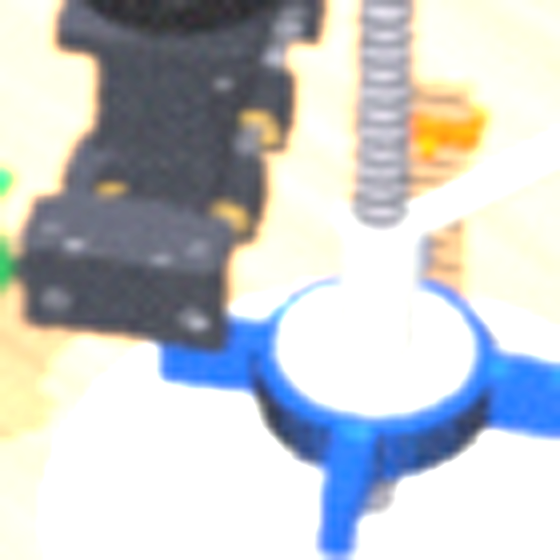

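The block at about (25–228, 195–345) is the near end of the gripper body, and its fingers are hidden behind it. There is no contact yet, so I'll keep creeping down.

Call:
send_rows:
  motion:
    - {"x": 0, "y": 0, "z": 0.1, "rx": 0, "ry": 0, "rz": 0, "jaw": 1}
    - {"x": 0, "y": 0, "z": 0.1, "rx": 0, "ry": 0, "rz": 0, "jaw": 1}
    - {"x": 0, "y": 0, "z": 0.1, "rx": 0, "ry": 0, "rz": 0, "jaw": 1}
    - {"x": 0, "y": 0, "z": 0.1, "rx": 0, "ry": 0, "rz": 0, "jaw": 1}
    - {"x": 0, "y": 0, "z": 0, "rx": 0, "ry": 0, "rz": 0, "jaw": 1}

```text
clock: 6.6
tool_pos: [0.5211, 0.1132, 0.0736]
eef_rot: [0.484, 0.875, 0.0, 0.0]
contact_force: [-0.4, 0.1, 4.9]
opening: 0.116
finger_force: 2.0
```

Contact at 4.9 N with TCP z at 0.0735, so the tips reach the lug top about 26 mm sooner than stated. I'll use this touch as the height reference: lift, open, straddle the lug 18 mm deep, and close softly to check.

Call:
send_rows:
  motion:
    - {"x": 0, "y": 0, "z": -0.5, "rx": 0, "ry": 0, "rz": 0, "jaw": 4}
    - {"x": 0, "y": 0, "z": -0.3, "rx": 0, "ry": 0, "rz": 0, "jaw": 4}
    - {"x": 0, "y": 0, "z": 0, "rx": 0, "ry": 0, "rz": 0, "jaw": 4}
    - {"x": 0, "y": 0, "z": 0, "rx": 0, "ry": 0, "rz": 0, "jaw": 4}
    - {"x": 0, "y": 0, "z": 0, "rx": 0, "ry": 0, "rz": 0, "jaw": 4}

```text
clock: 7.1
tool_pos: [0.521, 0.1132, 0.0811]
eef_rot: [0.484, 0.875, -0.0, -0.0]
contact_force: [0.5, -0.9, -0.3]
opening: 0.452
finger_force: 0.0
```

Call:
send_rows:
  motion:
    - {"x": 0, "y": 0, "z": 0.5, "rx": 0, "ry": 0, "rz": 0, "jaw": 4}
    - {"x": 0, "y": 0, "z": 0.3, "rx": 0, "ry": 0, "rz": 0, "jaw": 4}
    - {"x": 0, "y": 0, "z": 0.2, "rx": 0, "ry": 0, "rz": 0, "jaw": 4}
    - {"x": 0, "y": 0, "z": 0.1, "rx": 0, "ry": 0, "rz": 0, "jaw": 4}
    - {"x": 0, "y": 0, "z": 0.1, "rx": 0, "ry": 0, "rz": 0, "jaw": 4}

```text
clock: 7.6
tool_pos: [0.521, 0.1132, 0.069]
eef_rot: [0.484, 0.875, -0.0, -0.0]
contact_force: [-0.5, -0.1, -1.7]
opening: 0.452
finger_force: 0.0
```

Straddling freely. I'll go down another 1.4 cm, then close.

Call:
send_rows:
  motion:
    - {"x": 0, "y": 0, "z": 0.3, "rx": 0, "ry": 0, "rz": 0, "jaw": 4}
    - {"x": 0, "y": 0, "z": 0.3, "rx": 0, "ry": 0, "rz": 0, "jaw": 4}
    - {"x": 0, "y": 0, "z": 0.3, "rx": 0, "ry": 0, "rz": 0, "jaw": 4}
    - {"x": 0, "y": 0, "z": 0.3, "rx": 0, "ry": 0, "rz": 0, "jaw": 4}
    - {"x": 0, "y": 0, "z": 0.2, "rx": 0, "ry": 0, "rz": 0, "jaw": 4}

```text
clock: 8.1
tool_pos: [0.5209, 0.1132, 0.0549]
eef_rot: [0.484, 0.875, -0.0, -0.0]
contact_force: [-0.7, -0.0, 0.3]
opening: 0.453
finger_force: 0.0
```

Call:
send_rows:
  motion:
    - {"x": 0, "y": 0, "z": 0, "rx": 0, "ry": 0, "rz": 0, "jaw": 1}
    - {"x": 0, "y": 0, "z": 0, "rx": 0, "ry": 0, "rz": 0, "jaw": 1}
    - {"x": 0, "y": 0, "z": 0, "rx": 0, "ry": 0, "rz": 0, "jaw": 1}
    - {"x": 0, "y": 0, "z": 0, "rx": 0, "ry": 0, "rz": 0, "jaw": 1}
    - {"x": 0, "y": 0, "z": 0, "rx": 0, "ry": 0, "rz": 0, "jaw": 1}

```text
clock: 8.6
tool_pos: [0.5216, 0.1136, 0.0553]
eef_rot: [0.484, 0.875, 0.001, 0.0]
contact_force: [1.0, 0.4, -0.7]
opening: 0.16
finger_force: 3.0
```

```bash
python3 go.py 122.25 .067 .055
```

```text
clock 8.6 pos [0.5216 0.1136 0.0553] polar r,deg 0.067 122.23696111282437 toolx deg 122.1025119418433
shift cm [-0.   -0.    0.03] turn [ 0.001  0.    -0.003] F [ 1.   0.4 -0.7] open 1.41 q [-0.27  0.84 -0.05  1.97  0.1   0.33  0.16]
```

The jaws hold the lug at 1.41 cm opening, centred at 122.24°. Now I'll turn it anticlockwise along the arc, climbing with the thread.

Call:
send_rows:
  motion:
    - {"x": -0.012, "y": -0.402, "z": -0.029, "rx": 0, "ry": 0, "rz": -0.06, "jaw": 1}
    - {"x": -0.0335, "y": -0.669, "z": -0.048, "rx": 0, "ry": 0, "rz": -0.1, "jaw": 1}
    - {"x": -0.0335, "y": -0.669, "z": -0.048, "rx": 0, "ry": 0, "rz": -0.1, "jaw": 1}
    - {"x": -0.0335, "y": -0.669, "z": -0.048, "rx": 0, "ry": 0, "rz": -0.1, "jaw": 1}
    - {"x": -0.012, "y": -0.402, "z": -0.029, "rx": 0, "ry": 0, "rz": -0.06, "jaw": 1}
  grip_force: 15

```text
clock: 9.1
tool_pos: [0.5017, 0.0942, 0.0573]
eef_rot: [0.29, 0.957, 0.001, 0.001]
contact_force: [2.2, 1.0, -4.0]
opening: 0.16
finger_force: 15.1
```

```bash
python3 go.py 146.3 .067 .0573
python3 - <<'E'
from h import *
import pickle
a,b=pickle.load(open("s0.pkl","rb"))
for n,s,(x0,y0,x1,y1) in (("side",a,(250,172,272,198)),("top",b,(234,142,256,168))):
    im=s["img"][y0:y1,x0:x1].astype(int); o=im[:,:,0]-im[:,:,2]*1.0-  .35*(im[:,:,0])
    o=np.clip((im[:,:,0]-im[:,:,2]),0,None)
    hsv=cv2.cvtColor(s["img"][y0:y1,x0:x1],cv2.COLOR_RGB2HSV)
    print(n,x0,y0); print("\n".join(" ".join("%3d"%v for v in r) for r in hsv[:,:,1]))
E
```

```text
clock 9.1 pos [0.5017 0.0942 0.0573] polar r,deg 0.067 146.1035599525339 toolx deg 146.29570282277083
shift cm [-0.   -0.02  0.  ] turn [ 0.002  0.001 -0.   ] F [ 2.2  1.  -4. ] open 1.41 q [-0.2   0.82 -0.12  2.04  0.3   0.3   0.41]
side 250 172
 14  21  17  17  17   8  76 105 107 107 107 109 108 108 110 112 112 111 112 110 108 108
 15  17  26  22  18  10  63 104 106 107 110 110 109 108 108 110 111 108 114 111 112 110
 17  13  11  14  22  15  59 106 110 108 107 107 109 108 108 110 108 110 108 109 110 112
 14  22  22  22  20   4  68 104 107 108 107 107 109 108 109 108 110 107 107 109 111 108
 12  15  18  21  15  13  69 104 107 106 109 109 109 110 110 109 107 109 111 110 111 110
 10  20  20  23  20  15  75 104 107 107 108 108 108 108 107 107 110 108 109 111 108 107
  3  17  22  18  19   7  71 106 109 109 109 105 106 106 107 107 107 109 108 111 111 109
 12  17  16  11  15  11  82 110 107 109 107 100 100 108 108 107 110 107 106 109 111 110
 10  18  21  18  12   8  73 108 115 112 114 109 111 115 110 108 110 107 109 106 107 110
 11  14  15  18  15  13  47 102 117 113 117 118 117 116 111 1
[... 3034 characters left out ...]
 147 129  81  41  24  22  45 120 145 144 128  94  43  30  15   3  13  21  21  20  20
143 121  55  28  21  19  23  49 119 132 117  71  39 146 206 201 150  53  16  21  20  20
101  50  24  19  19  19  19  42  71  67  35  13  87 196 241 243 210  96   5  20  20  20
 49  24  20  19  21  19  19  21  21  20  18  13  67 187 239 242 235 167  61  12  19  21
 25  20  20  19  17  20  19  17  17  17  17  14  55 185 237 246 244 216 129  25  20  19
 19  19  19  19  19  20  20  20  19  19  19  18  39 177 237 242 241 227 143  36  14  19
 19  19  20  18  20  19  20  20  17  20  19  17  21 129 224 241 245 241 210 125  26  16
 19  18  18  18  18  19  20  20  19  19  19  17  14  44 192 240 243 243 239 187  52  12
```

```bash
cat > fit2.py <<'E'
from fit import *
from scipy.spatial.transform import Rotation as R
import copy
E0=[np.array(a["extrinsics"]),np.array(b["extrinsics"])]
skip=("T lug2 v","T lug1 v","S lug2 v","S lug2 u","T tip u","T tip v","prior")
def res2(p,full=False):
    for s,E,d in ((a,E0[0],p[6:12]),(b,E0[1],p[12:18])):
        M=E.copy(); M[:3,3]+=d[:3]; M[:3,:3]=M[:3,:3]@R.from_rotvec(d[3:]).as_matrix(); s["extrinsics"]=M
    q=np.r_[p[:6],0,0,0,0]
    L=[x for x in res(q,True) if x[0] not in skip]
    g=p[2]+np.pi/6; e=np.array([-np.sin(g),np.cos(g),0])
    def add(n,v): L.append((n,v))
    d=proj(b,pol(p,.084,g,p[4]))[0]-[246.9,157.4]; add("Ttip u",d[0]*.7);add("Ttip v",d[1])
    d=proj(a,pol(p,.084,g,p[4]-.0015))[0]-[258.1,189.4]; add("Stip u",d[0]*.7);add("Stip v",d[1])
    d=proj(a,pol(p,.096,g,p[4]-.005)-.006*e)[0]-[261,188.0]; add("Sclip bot v",d[1])
    L+= [("pr",v/.0015) for v in np.r_[p[6:9],p[12:15]]]+[("pr",v/.0015) for v in np.r_[p[9:12],p[15:18]]]
    return [(n,round(float(v),2)) for n,v in L if n!="pr"] if full else np.array([v for n,v in L])
p=np.r_[np.load("p.npy")[:6],np.zeros(12)]
# res(full) rounds to .01 px -> use coarse diff step
s=least_squares(res2,p,loss="soft_l1",x_scale=np.r_[[.01]*5,.1,[.002]*12],diff_step=1e-2*0+None if False else None,method="trf",jac=lambda p:np.array([(res2(p+h)-res2(p-h))/2e-3 for h in np.eye(18)*1e-3]).T)
p=s.x;print(p[:6].round(4),"rise mm",(p[4]-p[3])*1e3);print(p[6:].round(4));print(res2(p,True))
J=s.jac;C=np.linalg.pinv(J.T@J)*.25;print("sd rise mm",1e3*np.sqrt(C[3,3]+C[4,4]-2*C[3,4]))
E
python3 fit2.py
```

```text
[0.5575 0.0567 0.0151 0.0875 0.1059 0.5528] rise mm 18.420321230183152
[-0.0001 -0.0001  0.     -0.0001  0.0001 -0.      0.0001  0.0001  0.0002
  0.0002  0.0001 -0.    ]
[('T base L', -0.38), ('T base R', 0.46), ('T base top', -0.43), ('T base bot', 0.32), ('S base L', 0.1), ('S base R', 0.13), ('S base bot', 0.79), ('S cap L', 0.27), ('S cap R', 0.18), ('S cap top', -0.71), ('T hub L', 0.05), ('T hub R', -0.04), ('S hub L', -0.02), ('S hub R', 0.07), ('T lug0 u', -0.04), ('T lug0 v', -0.02), ('T lug1 u', -0.68), ('T lug2 u', 0.21), ('T lug3 u', 0.03), ('T lug3 v', 0.2), ('S lug1 u', -0.41), ('S lug1 v', -0.07), ('S lug3 u', 0.28), ('S lug3 v', -0.22), ('S shade u', -0.01), ('S shade L', -0.67), ('S shade R', 0.05), ('S shade bot', 0.27), ('Ttip u', 0.41), ('Ttip v', -0.28), ('Stip u', -0.26), ('Stip v', 0.03), ('Sclip bot v', 0.07)]
sd rise mm 1.7110002419359747
```

Call:
send_rows:
  motion:
    - {"x": -0.0335, "y": -0.669, "z": -0.048, "rx": 0, "ry": 0, "rz": -0.1, "jaw": 1}
    - {"x": -0.0335, "y": -0.669, "z": -0.048, "rx": 0, "ry": 0, "rz": -0.1, "jaw": 1}
    - {"x": -0.0335, "y": -0.669, "z": -0.048, "rx": 0, "ry": 0, "rz": -0.1, "jaw": 1}
    - {"x": -0.0335, "y": -0.669, "z": -0.048, "rx": 0, "ry": 0, "rz": -0.1, "jaw": 1}
    - {"x": -0.0335, "y": -0.669, "z": -0.048, "rx": 0, "ry": 0, "rz": -0.1, "jaw": 1}

```text
clock: 9.6
tool_pos: [0.4902, 0.0627, 0.0597]
eef_rot: [0.044, 0.999, 0.0, 0.0]
contact_force: [1.3, 1.2, -1.6]
opening: 0.155
finger_force: 15.2
```

Call:
send_rows:
  motion:
    - {"x": -0.0335, "y": -0.669, "z": -0.048, "rx": 0, "ry": 0, "rz": -0.1, "jaw": 1}
    - {"x": -0.0335, "y": -0.669, "z": -0.048, "rx": 0, "ry": 0, "rz": -0.1, "jaw": 1}
    - {"x": -0.0335, "y": -0.669, "z": -0.048, "rx": 0, "ry": 0, "rz": -0.1, "jaw": 1}
    - {"x": -0.0335, "y": -0.669, "z": -0.048, "rx": 0, "ry": 0, "rz": -0.1, "jaw": 1}
    - {"x": -0.0335, "y": -0.669, "z": -0.048, "rx": 0, "ry": 0, "rz": -0.1, "jaw": 1}

```text
clock: 10.1
tool_pos: [0.4949, 0.0295, 0.062]
eef_rot: [-0.205, 0.979, 0.0, -0.0]
contact_force: [0.2, 1.4, -1.7]
opening: 0.159
finger_force: 15.3
```

```bash
python3 go.py 203.6 .067 .0621
```

```text
clock 10.1 pos [0.4949 0.0295 0.062 ] polar r,deg 0.0681 203.66848657250281 toolx deg 203.60158454940267
shift cm [-0.11  0.01 -0.01] turn [ 0. -0.  0.] F [ 0.2  1.4 -1.7] open 1.4 q [ 0.06  0.82 -0.35  2.07  0.75  0.37  1.09]
```

Call:
send_rows:
  motion:
    - {"x": -0.08, "y": -0.869, "z": -0.062, "rx": 0, "ry": 0, "rz": -0.13, "jaw": 1}
    - {"x": -0.08, "y": -0.869, "z": -0.062, "rx": 0, "ry": 0, "rz": -0.13, "jaw": 1}
    - {"x": -0.08, "y": -0.869, "z": -0.062, "rx": 0, "ry": 0, "rz": -0.13, "jaw": 1}
    - {"x": -0.057, "y": -0.869, "z": -0.062, "rx": 0, "ry": 0, "rz": -0.13, "jaw": 1}
    - {"x": -0.057, "y": -0.869, "z": -0.062, "rx": 0, "ry": 0, "rz": -0.13, "jaw": 1}

```text
clock: 10.6
tool_pos: [0.5231, -0.0033, 0.065]
eef_rot: [-0.507, 0.862, -0.0, -0.002]
contact_force: [-1.8, -0.1, -0.4]
opening: 0.16
finger_force: 15.3
```

Call:
send_rows:
  motion:
    - {"x": 0, "y": 0, "z": 0, "rx": 0, "ry": 0, "rz": 0, "jaw": 4}
    - {"x": 0, "y": 0, "z": 0, "rx": 0, "ry": 0, "rz": 0, "jaw": 4}
    - {"x": 0, "y": 0, "z": 0, "rx": 0, "ry": 0, "rz": 0, "jaw": 4}
    - {"x": 0, "y": 0, "z": 0, "rx": 0, "ry": 0, "rz": 0, "jaw": 4}
    - {"x": 0, "y": 0, "z": 0, "rx": 0, "ry": 0, "rz": 0, "jaw": 4}

```text
clock: 11.1
tool_pos: [0.5243, -0.0013, 0.0652]
eef_rot: [-0.505, 0.863, -0.0, -0.0]
contact_force: [0.3, -0.3, 0.9]
opening: 0.451
finger_force: 0.0
```

```bash
python3 go.py 240.85 .067 .065
```

```text
clock 11.1 pos [ 0.5243 -0.0013  0.0652] polar r,deg 0.0669 240.42389315027737 toolx deg 240.69610400976575
shift cm [ 0.01 -0.05  0.02] turn [-0.    -0.    -0.003] F [ 0.3 -0.3  0.9] open 3.97 q [ 0.25  0.87 -0.57  1.98  0.89  0.56  1.68]
```

Call:
send_rows:
  motion:
    - {"x": 0, "y": 0, "z": -1.5, "rx": 0, "ry": 0, "rz": 0, "jaw": 4}
    - {"x": 0, "y": 0, "z": -1.8, "rx": 0, "ry": 0, "rz": 0, "jaw": 4}
    - {"x": -0.057, "y": 0.876, "z": 0, "rx": 0, "ry": 0, "rz": 0.131, "jaw": 4}
    - {"x": -0.057, "y": 0.876, "z": 0, "rx": 0, "ry": 0, "rz": 0.131, "jaw": 4}
    - {"x": -0.057, "y": 0.876, "z": 0, "rx": 0, "ry": 0, "rz": 0.131, "jaw": 4}

```text
clock: 11.6
tool_pos: [0.5042, 0.0155, 0.0983]
eef_rot: [-0.324, 0.946, -0.0, 0.0]
contact_force: [-0.1, 0.4, 0.5]
opening: 0.453
finger_force: 0.0
```

Call:
send_rows:
  motion:
    - {"x": -0.057, "y": 0.876, "z": 0, "rx": 0, "ry": 0, "rz": 0.131, "jaw": 4}
    - {"x": -0.057, "y": 0.876, "z": 0, "rx": 0, "ry": 0, "rz": 0.131, "jaw": 4}
    - {"x": -0.057, "y": 0.876, "z": 0, "rx": 0, "ry": 0, "rz": 0.131, "jaw": 4}
    - {"x": -0.057, "y": 0.876, "z": 0, "rx": 0, "ry": 0, "rz": 0.131, "jaw": 4}
    - {"x": -0.057, "y": 0.876, "z": 0, "rx": 0, "ry": 0, "rz": 0.131, "jaw": 4}

```text
clock: 12.1
tool_pos: [0.4899, 0.0567, 0.0982]
eef_rot: [-0.003, 1.0, -0.0, 0.0]
contact_force: [0.2, 0.5, 0.3]
opening: 0.455
finger_force: 0.0
```

Call:
send_rows:
  motion:
    - {"x": -0.057, "y": 0.876, "z": 0, "rx": 0, "ry": 0, "rz": 0.131, "jaw": 4}
    - {"x": -0.057, "y": 0.876, "z": 0, "rx": 0, "ry": 0, "rz": 0.131, "jaw": 4}
    - {"x": -0.057, "y": 0.876, "z": 0, "rx": 0, "ry": 0, "rz": 0.131, "jaw": 4}
    - {"x": -0.057, "y": 0.876, "z": 0, "rx": 0, "ry": 0, "rz": 0.131, "jaw": 4}
    - {"x": 0, "y": 0, "z": 0, "rx": 0, "ry": 0, "rz": 0, "jaw": 4}

```text
clock: 12.6
tool_pos: [0.4994, 0.0917, 0.0984]
eef_rot: [0.253, 0.968, 0.001, 0.001]
contact_force: [0.5, -0.7, -0.7]
opening: 0.451
finger_force: 0.0
```

```bash
python3 go.py 150.7 .067 .065
```

```text
clock 12.6 pos [0.4994 0.0917 0.0984] polar r,deg 0.0676 148.98501218331694 toolx deg 150.7170112513589
shift cm [-0.05 -0.21  3.33] turn [0.002 0.001 0.   ] F [ 0.5 -0.7 -0.7] open 3.97 q [-0.16  0.75 -0.19  2.03  0.33  0.4   0.45]
```

Call:
send_rows:
  motion:
    - {"x": -0.05, "y": -0.21, "z": 0.8, "rx": 0, "ry": 0, "rz": 0, "jaw": 4}
    - {"x": 0, "y": 0, "z": 0.7, "rx": 0, "ry": 0, "rz": 0, "jaw": 4}
    - {"x": 0, "y": 0, "z": 0.7, "rx": 0, "ry": 0, "rz": 0, "jaw": 4}
    - {"x": 0, "y": 0, "z": 0.7, "rx": 0, "ry": 0, "rz": 0, "jaw": 4}
    - {"x": 0, "y": 0, "z": 0.4, "rx": 0, "ry": 0, "rz": 0, "jaw": 4}
  grip_force: 3

```text
clock: 13.1
tool_pos: [0.4977, 0.0873, 0.0642]
eef_rot: [0.254, 0.967, -0.0, -0.001]
contact_force: [0.4, -0.9, 0.2]
opening: 0.451
finger_force: 0.0
```

Call:
send_rows:
  motion:
    - {"x": 0, "y": 0, "z": 0, "rx": 0, "ry": 0, "rz": 0, "jaw": 1}
    - {"x": 0, "y": 0, "z": 0, "rx": 0, "ry": 0, "rz": 0, "jaw": 1}
    - {"x": 0, "y": 0, "z": 0, "rx": 0, "ry": 0, "rz": 0, "jaw": 1}
    - {"x": 0, "y": 0, "z": 0, "rx": 0, "ry": 0, "rz": 0, "jaw": 1}
    - {"x": 0, "y": 0, "z": 0, "rx": 0, "ry": 0, "rz": 0, "jaw": 1}

```text
clock: 13.6
tool_pos: [0.4991, 0.0891, 0.0654]
eef_rot: [0.253, 0.967, 0.001, 0.001]
contact_force: [1.4, 4.6, -1.9]
opening: 0.158
finger_force: 3.0
```

```bash
python3 go.py 150.7 .067 .065
```

```text
clock 13.6 pos [0.4991 0.0891 0.0654] polar r,deg 0.0665 150.97220570683004 toolx deg 150.68586370203522
shift cm [0.05 0.03 0.04] turn [ 0.003  0.001 -0.   ] F [ 1.4  4.6 -1.9] open 1.39 q [-0.17  0.81 -0.15  2.04  0.36  0.31  0.44]
```

Call:
send_rows:
  motion:
    - {"x": -0.0335, "y": -0.669, "z": -0.048, "rx": 0, "ry": 0, "rz": -0.1, "jaw": 1}
    - {"x": -0.0335, "y": -0.669, "z": -0.048, "rx": 0, "ry": 0, "rz": -0.1, "jaw": 1}
    - {"x": -0.0335, "y": -0.669, "z": -0.048, "rx": 0, "ry": 0, "rz": -0.1, "jaw": 1}
    - {"x": -0.0335, "y": -0.669, "z": -0.048, "rx": 0, "ry": 0, "rz": -0.1, "jaw": 1}
    - {"x": -0.0335, "y": -0.669, "z": -0.048, "rx": 0, "ry": 0, "rz": -0.1, "jaw": 1}
  grip_force: 15

```text
clock: 14.1
tool_pos: [0.4903, 0.0567, 0.0678]
eef_rot: [0.004, 1.0, 0.001, 0.001]
contact_force: [1.1, 3.7, -1.9]
opening: 0.16
finger_force: 15.0
```

Call:
send_rows:
  motion:
    - {"x": -0.0335, "y": -0.669, "z": -0.048, "rx": 0, "ry": 0, "rz": -0.1, "jaw": 1}
    - {"x": -0.0335, "y": -0.669, "z": -0.048, "rx": 0, "ry": 0, "rz": -0.1, "jaw": 1}
    - {"x": -0.0335, "y": -0.669, "z": -0.048, "rx": 0, "ry": 0, "rz": -0.1, "jaw": 1}
    - {"x": -0.0335, "y": -0.669, "z": -0.048, "rx": 0, "ry": 0, "rz": -0.1, "jaw": 1}
    - {"x": -0.0335, "y": -0.669, "z": -0.048, "rx": 0, "ry": 0, "rz": -0.1, "jaw": 1}

```text
clock: 14.6
tool_pos: [0.498, 0.0241, 0.0701]
eef_rot: [-0.243, 0.97, 0.001, 0.001]
contact_force: [1.4, 3.1, -2.3]
opening: 0.157
finger_force: 15.1
```

Call:
send_rows:
  motion:
    - {"x": -0.0335, "y": -0.669, "z": -0.048, "rx": 0, "ry": 0, "rz": -0.1, "jaw": 1}
    - {"x": -0.0335, "y": -0.669, "z": -0.048, "rx": 0, "ry": 0, "rz": -0.1, "jaw": 1}
    - {"x": -0.0335, "y": -0.669, "z": -0.048, "rx": 0, "ry": 0, "rz": -0.1, "jaw": 1}
    - {"x": -0.0335, "y": -0.669, "z": -0.048, "rx": 0, "ry": 0, "rz": -0.1, "jaw": 1}
    - {"x": -0.0335, "y": -0.669, "z": -0.048, "rx": 0, "ry": 0, "rz": -0.1, "jaw": 1}

```text
clock: 15.1
tool_pos: [0.5199, -0.0008, 0.0725]
eef_rot: [-0.475, 0.88, 0.0, 0.0]
contact_force: [0.3, 2.9, -1.5]
opening: 0.16
finger_force: 15.2
```

Call:
send_rows:
  motion:
    - {"x": 0, "y": 0, "z": 0, "rx": 0, "ry": 0, "rz": 0, "jaw": 1}
    - {"x": 0, "y": 0, "z": 0, "rx": 0, "ry": 0, "rz": 0, "jaw": 4}
    - {"x": 0, "y": 0, "z": 0, "rx": 0, "ry": 0, "rz": 0, "jaw": 4}
    - {"x": 0, "y": 0, "z": 0, "rx": 0, "ry": 0, "rz": 0, "jaw": 4}
    - {"x": 0, "y": 0, "z": 0, "rx": 0, "ry": 0, "rz": 0, "jaw": 4}

```text
clock: 15.6
tool_pos: [0.5191, -0.0013, 0.0723]
eef_rot: [-0.474, 0.881, -0.0, -0.001]
contact_force: [0.2, -0.1, -0.3]
opening: 0.453
finger_force: 0.0
```

```bash
python3 go.py 236.6 .067 .072
```

```text
clock 15.6 pos [ 0.5191 -0.0013  0.0723] polar r,deg 0.0696 236.72256063331508 toolx deg 236.55592898688815
shift cm [-0.26  0.02  0.03] turn [ 0.    -0.001 -0.001] F [ 0.2 -0.1 -0.3] open 3.99 q [ 0.25  0.86 -0.58  1.99  0.88  0.56  1.61]
```

Call:
send_rows:
  motion:
    - {"x": 0, "y": 0, "z": -2, "rx": 0, "ry": 0, "rz": 0, "jaw": 4}
    - {"x": 0, "y": 0, "z": -2, "rx": 0, "ry": 0, "rz": 0, "jaw": 4}
    - {"x": -0.057, "y": 0.876, "z": 0, "rx": 0, "ry": 0, "rz": 0.131, "jaw": 4}
    - {"x": -0.057, "y": 0.876, "z": 0, "rx": 0, "ry": 0, "rz": 0.131, "jaw": 4}
    - {"x": -0.057, "y": 0.876, "z": 0, "rx": 0, "ry": 0, "rz": 0.131, "jaw": 4}

```text
clock: 16.1
tool_pos: [0.5005, 0.0171, 0.1125]
eef_rot: [-0.29, 0.957, -0.0, -0.0]
contact_force: [-0.4, -0.7, -0.0]
opening: 0.455
finger_force: 0.0
```

Call:
send_rows:
  motion:
    - {"x": -0.057, "y": 0.876, "z": 0, "rx": 0, "ry": 0, "rz": 0.131, "jaw": 4}
    - {"x": -0.057, "y": 0.876, "z": 0, "rx": 0, "ry": 0, "rz": 0.131, "jaw": 4}
    - {"x": -0.057, "y": 0.876, "z": 0, "rx": 0, "ry": 0, "rz": 0.131, "jaw": 4}
    - {"x": -0.057, "y": 0.876, "z": 0, "rx": 0, "ry": 0, "rz": 0.131, "jaw": 4}
    - {"x": -0.057, "y": 0.876, "z": 0, "rx": 0, "ry": 0, "rz": 0.131, "jaw": 4}

```text
clock: 16.6
tool_pos: [0.4891, 0.0592, 0.1124]
eef_rot: [0.033, 0.999, -0.0, -0.0]
contact_force: [1.3, -0.7, -0.2]
opening: 0.455
finger_force: 0.0
```

Call:
send_rows:
  motion:
    - {"x": -0.057, "y": 0.876, "z": 0, "rx": 0, "ry": 0, "rz": 0.131, "jaw": 4}
    - {"x": -0.057, "y": 0.876, "z": 0, "rx": 0, "ry": 0, "rz": 0.131, "jaw": 4}
    - {"x": -0.057, "y": 0.876, "z": 0, "rx": 0, "ry": 0, "rz": 0.131, "jaw": 4}
    - {"x": -0.057, "y": 0.876, "z": 0, "rx": 0, "ry": 0, "rz": 0.131, "jaw": 4}
    - {"x": 2, "y": 0, "z": -2, "rx": 0, "ry": 0, "rz": 0, "jaw": 4}

```text
clock: 17.1
tool_pos: [0.485, 0.1029, 0.1311]
eef_rot: [0.291, 0.957, -0.0, -0.0]
contact_force: [-0.9, 0.1, 0.6]
opening: 0.454
finger_force: 0.0
```

Call:
send_rows:
  motion:
    - {"x": 3, "y": -2, "z": -2, "rx": 0, "ry": 0, "rz": 0, "jaw": 4}
    - {"x": 4, "y": -0.5, "z": -1, "rx": 0, "ry": 0, "rz": 0, "jaw": 4}
    - {"x": 4.5, "y": 1, "z": 0, "rx": 0, "ry": 0, "rz": 0, "jaw": 4}
    - {"x": 4.5, "y": 1.5, "z": 0, "rx": 0, "ry": 0, "rz": 0, "jaw": 4}
    - {"x": 4, "y": 2, "z": 0, "rx": 0, "ry": 0, "rz": 0, "jaw": 4}

```text
clock: 17.6
tool_pos: [0.3262, 0.2303, 0.1626]
eef_rot: [0.289, 0.957, -0.001, -0.0]
contact_force: [0.9, -0.3, -1.2]
opening: 0.454
finger_force: 0.0
```

Call:
send_rows:
  motion:
    - {"x": 4, "y": 2.5, "z": 0, "rx": 0, "ry": 0, "rz": 0, "jaw": 4}
    - {"x": 4, "y": 2.5, "z": 0, "rx": 0, "ry": 0, "rz": 0, "jaw": 4}
    - {"x": 2, "y": 4, "z": 0, "rx": 0, "ry": 0, "rz": 0, "jaw": 4}
    - {"x": 2, "y": 4, "z": 0, "rx": 0, "ry": 0, "rz": 0, "jaw": 4}
    - {"x": 0, "y": 0, "z": 0, "rx": 0, "ry": 0, "rz": 0, "jaw": 4}

```text
clock: 18.1
tool_pos: [0.2994, 0.4127, 0.1629]
eef_rot: [0.285, 0.958, 0.004, -0.0]
contact_force: [-0.8, 0.0, -0.5]
opening: 0.454
finger_force: 0.0
```

```bash
python3 go.py 146.7 .067 .072
python3 - <<'E'
from h import *
import pickle
a,b=snapshot("side"),snapshot("top");pickle.dump((a,b),open("s2.pkl","wb"))
A=cv2.resize(a["img"][165:255,215:305,::-1],None,fx=4.4,fy=6,interpolation=cv2.INTER_CUBIC)
B=cv2.resize(b["img"][140:230,215:305,::-1],None,fx=4.4,fy=6,interpolation=cv2.INTER_CUBIC)
cv2.imwrite("pics/f.png",np.hstack([A,B]))
# pointer unchanged?
a0,b0=pickle.load(open("s0.pkl","rb"))
for x,y,c in ((a,a0,(slice(182,192),slice(257,268))),(b,b0,(slice(145,157),slice(236,252)))):
    g=lambda s:np.clip(s["img"][c][:,:,0].astype(float)-s["img"][c][:,:,2]-90,0,None)
    m=lambda w:(np.array([(w*np.arange(w.shape[1])).sum(),(w*np.arange(w.shape[0])[:,None]).sum()])/w.sum()).round(2)
    print("ptr centroid new/old",m(g(x)),m(g(y)))
E
```

```text
clock 18.1 pos [0.2994 0.4127 0.1629] polar r,deg 0.4395 125.94047035370532 toolx deg 146.83158277581578
shift cm [-34.39 -15.73   8.84] turn [ 0.008 -0.003  0.002] F [-0.8  0.  -0.5] open 4.0 q [-0.96  0.63 -0.12  1.98  0.14  0.53 -0.18]
ptr centroid new/old [2.83 4.01] [3.44 4.16]
ptr centroid new/old [7.23 7.59] [7.14 7.71]
```

View pics/f.png

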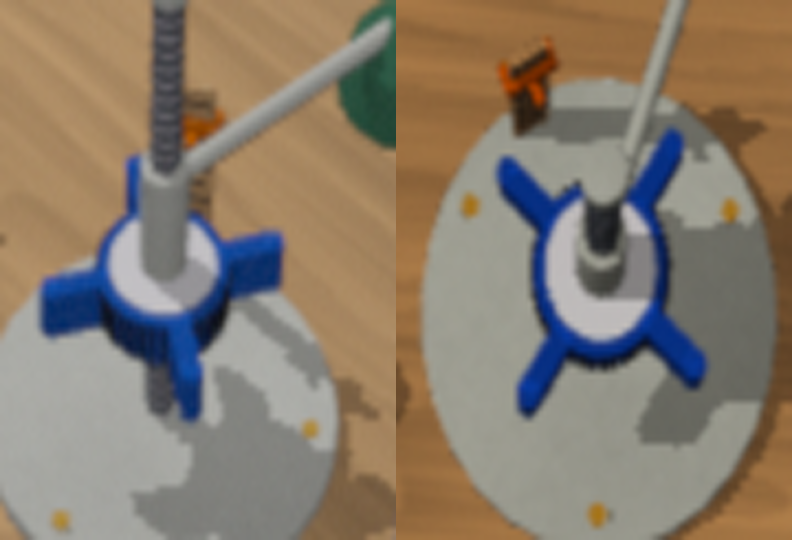

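The last picture shows the collar well up and the pointer untouched. I'll measure collar heights numerically with a silhouette fit in both epochs, expecting a rise of about 17.0 mm from the turn angle.

```bash
cat > sil.py <<'E'
from h import *
import pickle
from scipy.optimize import minimize
p=np.load("p.npy"); t=np.linspace(0,2*np.pi,73)
def mask(s):
    im=s["img"].astype(int); return ((im[:,:,2]-im[:,:,0])>25).astype(np.uint8)
def model(s,X,Y,zc,ph,d,k=6,box=(205,140,315,260)):
    M=np.zeros(((box[3]-box[1])*k,(box[2]-box[0])*k),np.uint8); I=M.copy()
    def hull(P,W):
        q=((proj(s,P)+d-[box[0],box[1]]+.5)*k-.5)
        cv2.fillConvexPoly(W,cv2.convexHull(np.round(q*16).astype(np.int32)),255,cv2.LINE_8,4)
    cyl=lambda r,z0,z1:np.vstack([np.c_[X+r*np.cos(t),Y+r*np.sin(t),0*t+z] for z in (z0,z1)])
    hull(cyl(.042,zc-.026,zc),M)
    for m in range(4):
        c,sn=np.cos(ph+m*np.pi/2),np.sin(ph+m*np.pi/2)
        a=np.linspace(-np.pi/2,np.pi/2,13); l=np.r_[.03,.073+.007*np.cos(a),.03]; w=np.r_[-.007,.007*np.sin(a),.007]
        hull(np.vstack([np.c_[X+l*c-w*sn,Y+l*sn+w*c,0*l+z] for z in (zc-.026,zc)]),M)
    hull(cyl(.040,zc,zc),I); hull(cyl(.019,zc,.28),I)   # ignore white top, sleeve, rod, cap
    dn=lambda W:cv2.resize(W,(box[2]-box[0],box[3]-box[1]),interpolation=cv2.INTER_AREA)/255.
    return dn(M),dn(cv2.dilate(I,np.ones((9,9))))>0
def cost(s,*q):
    M,I=model(s,*q); o=mask(s)[140:260,205:315]; e=np.abs(M-o); e[I]=0; return e.sum()
S0=pickle.load(open("s0.pkl","rb"));S2=pickle.load(open("s2.pkl","rb"))
if __name__=="__main__":
    def f(v):
        X,Y,z0,h0,z2,h2=v[:6]*[1e-3,1e-3,1e-3,.01,1e-3,.01]; c=0
        for k in (0,1):
            d=v[6+2*k:8+2*k]
            c+=cost(S0[k],X,Y,z0,h0,d)+cost(S2[k],X,Y,z2,h2,d)
        return c+4*(v[6:]**2).sum()
    x0=np.r_[p[0]*1e3,p[1]*1e3,87.5,56,104.5,56+204/57.2958*100-100*np.pi,p[6:10]]
    b=None
    for it in range(3):
        r=minimize(f,x0 if b is None else b.x,method="Nelder-Mead",options=dict(initial_simplex=np.vstack([x0 if b is None else b.x]+[(x0 if b is None else b.x)+e for e in np.diag([2,2,3,4,3,4,.5,.5,.5,.5])]),maxfev=900,xatol=.02,fatol=.05)); b=r
    print(b.fun,b.x.round(2),"rise",b.x[4]-b.x[2],"turn deg",(b.x[5]-b.x[3])*.573+180)
    np.save("sil.npy",b.x)
    X,Y=b.x[:2]/1e3
    for k,nm in ((0,"side"),(1,"top")):
        d=b.x[6+2*k:8+2*k]
        for zp in (.102,.104,.106,.108,.110):
            g=np.pi/6+.005; e=np.array([-np.sin(g),np.cos(g),0]); P=lambda r,z,w=0:proj(S0[k],np.array([X+r*np.cos(g),Y+r*np.sin(g),z])+w*e)[0]+d
            print(nm,zp,"tip",P(.084,zp).round(1),"tip bottom",P(.084,zp-.0015).round(1),"clip front bot",P(.096,zp-.005,-.006).round(1),"clip front top",P(.096,zp+.005,-.006).round(1),"R end",P(.096,zp,-.018).round(1),"L end",P(.096,zp,.018).round(1))
E
time python3 sil.py
```

```text
278.1512328169518 [ 5.5859e+02  5.7860e+01  8.7200e+01  5.7020e+01  1.0372e+02  9.8420e+01
 -8.0000e-02  3.0000e-02  2.8000e-01  3.0000e-02] rise 16.519720308940464 turn deg 203.72319989845764
side 0.102 tip [257.8 189.9] tip bottom [257.8 190.2] clip front bot [260.6 188.9] clip front top [260.7 186.3] R end [264.6 188.2] L end [252.6 186.3]
side 0.104 tip [257.8 189.3] tip bottom [257.8 189.7] clip front bot [260.6 188.4] clip front top [260.7 185.8] R end [264.7 187.7] L end [252.7 185.8]
side 0.106 tip [257.8 188.8] tip bottom [257.8 189.2] clip front bot [260.6 187.9] clip front top [260.7 185.2] R end [264.7 187.2] L end [252.7 185.3]
side 0.108 tip [257.9 188.3] tip bottom [257.8 188.7] clip front bot [260.6 187.3] clip front top [260.8 184.7] R end [264.7 186.7] L end [252.7 184.8]
side 0.11 tip [257.9 187.8] tip bottom [257.9 188.1] clip front bot [260.7 186.8] clip front top [260.8 184.2] R end [264.8 186.1] L end [252.7 184.3]
top 0.102 tip [247.6 156.9] tip bottom [247.6 157. ] clip front bot [247.7 152.7] clip front top [247.7 151.7] R end [251.6 150.4] L end [239.8 155.8]
top 0.104 tip [247.6 156.7] tip bottom [247.6 156.8] clip front bot [247.7 152.5] clip front top [247.7 151.5] R end [251.6 150.2] L end [239.8 155.6]
top 0.106 tip [247.6 156.5] tip bottom [247.6 156.6] clip front bot [247.7 152.3] clip front top [247.7 151.2] R end [251.6 150. ] L end [239.8 155.4]
top 0.108 tip [247.6 156.3] tip bottom [247.6 156.4] clip front bot [247.7 152.1] clip front top [247.6 151. ] R end [251.6 149.7] L end [239.8 155.2]
top 0.11 tip [247.6 156.1] tip bottom [247.6 156.2] clip front bot [247.7 151.9] clip front top [247.6 150.8] R end [251.6 149.5] L end [239.7 155. ]
real	0m4.496s
user	0m4.806s
sys	0m0.148s
```

The image rise of 16.5 mm agrees with the turn (203.7° gives 17.0 mm), so the collar top is at about 0.104. The clip and tip edges put the pointer at about 0.1057–0.106, leaving roughly 1.7 mm, or about 20° more. I'll return to the lug at 146.5°.

Call:
send_rows:
  motion:
    - {"x": -3.8, "y": -1.75, "z": 0, "rx": 0, "ry": 0, "rz": 0, "jaw": 4}
    - {"x": -3.8, "y": -1.75, "z": 0, "rx": 0, "ry": 0, "rz": 0, "jaw": 4}
    - {"x": -3.8, "y": -1.75, "z": 0, "rx": 0, "ry": 0, "rz": 0, "jaw": 4}
    - {"x": -3.8, "y": -1.75, "z": 0, "rx": 0, "ry": 0, "rz": 0, "jaw": 4}
    - {"x": -3.8, "y": -1.75, "z": 0, "rx": 0, "ry": 0, "rz": 0, "jaw": 4}
  grip_force: 3

```text
clock: 18.7
tool_pos: [0.4097, 0.223, 0.1623]
eef_rot: [0.289, 0.957, -0.001, -0.0]
contact_force: [0.4, 0.2, 0.0]
opening: 0.451
finger_force: 0.0
```

Call:
send_rows:
  motion:
    - {"x": -3.8, "y": -1.75, "z": 0, "rx": 0, "ry": 0, "rz": 0, "jaw": 4}
    - {"x": -3.8, "y": -1.75, "z": 0, "rx": 0, "ry": 0, "rz": 0, "jaw": 4}
    - {"x": -3.8, "y": -1.75, "z": 0, "rx": 0, "ry": 0, "rz": 0, "jaw": 4}
    - {"x": -2.0, "y": -1, "z": 0, "rx": 0, "ry": 0, "rz": 0, "jaw": 4}
    - {"x": 0, "y": 0, "z": 0, "rx": 0, "ry": 0, "rz": 0, "jaw": 4}

```text
clock: 19.2
tool_pos: [0.4874, 0.0946, 0.1621]
eef_rot: [0.293, 0.956, -0.002, 0.0]
contact_force: [0.7, 0.4, 0.3]
opening: 0.457
finger_force: 0.0
```

```bash
python3 go.py 146.6 .067 .072
```

```text
clock 19.2 pos [0.4874 0.0946 0.1621] polar r,deg 0.0795 151.64699981930886 toolx deg 145.9675162990058
shift cm [-1.2   0.74  9.01] turn [-0.003  0.001 -0.011] F [0.7 0.4 0.3] open 4.03 q [-0.15  0.63 -0.21  2.01  0.25  0.53  0.43]
```

Call:
send_rows:
  motion:
    - {"x": -0.6, "y": 0.37, "z": 1, "rx": 0, "ry": 0, "rz": -0.011, "jaw": 4}
    - {"x": -0.6, "y": 0.37, "z": 1.5, "rx": 0, "ry": 0, "rz": 0, "jaw": 4}
    - {"x": 0, "y": 0, "z": 1.5, "rx": 0, "ry": 0, "rz": 0, "jaw": 4}
    - {"x": 0, "y": 0, "z": 1.5, "rx": 0, "ry": 0, "rz": 0, "jaw": 4}
    - {"x": 0, "y": 0, "z": 0.5, "rx": 0, "ry": 0, "rz": 0, "jaw": 4}

```text
clock: 19.7
tool_pos: [0.4994, 0.1016, 0.1006]
eef_rot: [0.281, 0.96, -0.001, -0.002]
contact_force: [0.5, 0.4, 0.7]
opening: 0.457
finger_force: 0.0
```

```bash
python3 go.py 146.6 .067 .072
```

```text
clock 19.7 pos [0.4994 0.1016 0.1006] polar r,deg 0.0732 142.28969282809987 toolx deg 147.311910729434
shift cm [-0.6  -0.55  2.86] turn [-0.002 -0.003  0.012] F [0.5 0.4 0.7] open 4.02 q [-0.18  0.75 -0.17  2.01  0.3   0.41  0.41]
```

Call:
send_rows:
  motion:
    - {"x": -0.5, "y": -0.4, "z": 0.2, "rx": 0, "ry": 0, "rz": 0, "jaw": 4}
    - {"x": 0, "y": 0, "z": 0, "rx": 0, "ry": 0, "rz": 0, "jaw": 4}
    - {"x": 0, "y": 0, "z": 0, "rx": 0, "ry": 0, "rz": 0, "jaw": 4}
    - {"x": 0, "y": 0, "z": 0, "rx": 0, "ry": 0, "rz": 0, "jaw": 4}
    - {"x": 0, "y": 0, "z": 0, "rx": 0, "ry": 0, "rz": 0, "jaw": 4}

```text
clock: 20.2
tool_pos: [0.5037, 0.0944, 0.1008]
eef_rot: [0.283, 0.959, 0.0, 0.0]
contact_force: [-0.7, -0.3, 0.7]
opening: 0.45
finger_force: 0.0
```

```bash
python3 go.py 146.6 .067 .072
```

```text
clock 20.2 pos [0.5037 0.0944 0.1008] polar r,deg 0.0654 145.0277518595223 toolx deg 147.12820770075103
shift cm [ 0.16 -0.18  2.88] turn [0.001 0.    0.009] F [-0.7 -0.3  0.7] open 3.97 q [-0.17  0.75 -0.17  2.01  0.3   0.41  0.42]
```

Call:
send_rows:
  motion:
    - {"x": 0.16, "y": -0.18, "z": 0.5, "rx": 0, "ry": 0, "rz": 0.009, "jaw": 4}
    - {"x": 0, "y": 0, "z": 0.6, "rx": 0, "ry": 0, "rz": 0, "jaw": 4}
    - {"x": 0, "y": 0, "z": 0.6, "rx": 0, "ry": 0, "rz": 0, "jaw": 4}
    - {"x": 0, "y": 0, "z": 0.6, "rx": 0, "ry": 0, "rz": 0, "jaw": 4}
    - {"x": 0, "y": 0, "z": 0.6, "rx": 0, "ry": 0, "rz": 0, "jaw": 4}

```text
clock: 20.7
tool_pos: [0.501, 0.0936, 0.0706]
eef_rot: [0.287, 0.958, -0.0, -0.0]
contact_force: [-0.4, 0.6, 0.9]
opening: 0.457
finger_force: 0.0
```

Call:
send_rows:
  motion:
    - {"x": 0, "y": 0, "z": 0, "rx": 0, "ry": 0, "rz": 0, "jaw": 1}
    - {"x": 0, "y": 0, "z": 0, "rx": 0, "ry": 0, "rz": 0, "jaw": 1}
    - {"x": 0, "y": 0, "z": 0, "rx": 0, "ry": 0, "rz": 0, "jaw": 1}
    - {"x": 0, "y": 0, "z": 0, "rx": 0, "ry": 0, "rz": 0, "jaw": 1}
    - {"x": 0, "y": 0, "z": 0, "rx": 0, "ry": 0, "rz": 0, "jaw": 1}

```text
clock: 21.2
tool_pos: [0.5012, 0.0935, 0.0715]
eef_rot: [0.287, 0.958, 0.0, 0.0]
contact_force: [-0.1, -1.2, 0.4]
opening: 0.156
finger_force: 3.0
```

```bash
python3 go.py 146.6 .067 .072
```

```text
clock 21.2 pos [0.5012 0.0935 0.0715] polar r,deg 0.067 146.84249619224377 toolx deg 146.5983398806773
shift cm [-0.    0.03 -0.05] turn [ 0.  0. -0.] F [-0.1 -1.2  0.4] open 1.37 q [-0.19  0.8  -0.14  2.03  0.32  0.33  0.4 ]
```

Call:
send_rows:
  motion:
    - {"x": -0.0084, "y": -0.335, "z": -0.024, "rx": 0, "ry": 0, "rz": -0.05, "jaw": 1}
    - {"x": -0.0335, "y": -0.669, "z": -0.048, "rx": 0, "ry": 0, "rz": -0.1, "jaw": 1}
    - {"x": -0.0335, "y": -0.669, "z": -0.048, "rx": 0, "ry": 0, "rz": -0.1, "jaw": 1}
    - {"x": -0.0335, "y": -0.669, "z": -0.048, "rx": 0, "ry": 0, "rz": -0.1, "jaw": 1}
    - {"x": 0, "y": 0, "z": 0, "rx": 0, "ry": 0, "rz": 0, "jaw": 1}
  grip_force: 15

```text
clock: 21.7
tool_pos: [0.4916, 0.0712, 0.0732]
eef_rot: [0.116, 0.993, -0.0, -0.0]
contact_force: [-0.8, -1.7, 1.7]
opening: 0.154
finger_force: 15.0
```

Call:
send_rows:
  motion:
    - {"x": 0, "y": 0, "z": 0, "rx": 0, "ry": 0, "rz": 0, "jaw": 1}
    - {"x": 0, "y": 0, "z": 0, "rx": 0, "ry": 0, "rz": 0, "jaw": 4}
    - {"x": 0, "y": 0, "z": 0, "rx": 0, "ry": 0, "rz": 0, "jaw": 4}
    - {"x": 0, "y": 0, "z": 0, "rx": 0, "ry": 0, "rz": 0, "jaw": 4}
    - {"x": 0, "y": 0, "z": 0, "rx": 0, "ry": 0, "rz": 0, "jaw": 4}

```text
clock: 22.2
tool_pos: [0.492, 0.0726, 0.073]
eef_rot: [0.116, 0.993, 0.0, 0.0]
contact_force: [-0.4, 0.4, -0.0]
opening: 0.449
finger_force: 0.0
```

Call:
send_rows:
  motion:
    - {"x": 0, "y": 0, "z": -1.5, "rx": 0, "ry": 0, "rz": 0, "jaw": 4}
    - {"x": 0, "y": 0, "z": -2, "rx": 0, "ry": 0, "rz": 0, "jaw": 4}
    - {"x": 0, "y": 0, "z": -3, "rx": 0, "ry": 0, "rz": 0, "jaw": 4}
    - {"x": 2, "y": 0, "z": -3, "rx": 0, "ry": 0, "rz": 0, "jaw": 4}
    - {"x": 3.5, "y": 0, "z": 0, "rx": 0, "ry": 0, "rz": 0, "jaw": 4}

```text
clock: 22.7
tool_pos: [0.4421, 0.0858, 0.1708]
eef_rot: [0.118, 0.993, 0.002, 0.004]
contact_force: [0.1, 1.3, -0.4]
opening: 0.456
finger_force: 0.0
```

Call:
send_rows:
  motion:
    - {"x": 3.5, "y": 2, "z": 0, "rx": 0, "ry": 0, "rz": 0, "jaw": 4}
    - {"x": 3.5, "y": 2, "z": 0, "rx": 0, "ry": 0, "rz": 0, "jaw": 4}
    - {"x": 3.5, "y": 2, "z": 0, "rx": 0, "ry": 0, "rz": 0, "jaw": 4}
    - {"x": 3, "y": 3, "z": 0, "rx": 0, "ry": 0, "rz": 0, "jaw": 4}
    - {"x": 3, "y": 3, "z": 0, "rx": 0, "ry": 0, "rz": 0, "jaw": 4}

```text
clock: 23.2
tool_pos: [0.3044, 0.2407, 0.1682]
eef_rot: [0.116, 0.993, 0.0, 0.0]
contact_force: [0.6, 1.4, 0.5]
opening: 0.456
finger_force: 0.0
```

Call:
send_rows:
  motion:
    - {"x": 2, "y": 4, "z": 0, "rx": 0, "ry": 0, "rz": 0, "jaw": 4}
    - {"x": 2, "y": 4, "z": 0, "rx": 0, "ry": 0, "rz": 0, "jaw": 4}
    - {"x": 1, "y": 4.5, "z": 0, "rx": 0, "ry": 0, "rz": 0, "jaw": 4}
    - {"x": 0, "y": 4.5, "z": 0, "rx": 0, "ry": 0, "rz": 0, "jaw": 4}
    - {"x": 0, "y": 0, "z": 0, "rx": 0, "ry": 0, "rz": 0, "jaw": 4}

```text
clock: 23.7
tool_pos: [0.2961, 0.4248, 0.1686]
eef_rot: [0.114, 0.993, 0.005, 0.0]
contact_force: [-0.3, -0.1, 0.1]
opening: 0.454
finger_force: 0.0
```

```bash
python3 go.py 166.6 .067 .072; cp s2.pkl s2a.pkl
python3 - <<'E'
from h import *
import pickle,os
pickle.dump((snapshot("side"),snapshot("top")),open("s2.pkl","wb"))
E
sed -i 's/56+204\/57.2958\*100-100\*np.pi/56+223.7\/57.2958*100-100*np.pi/;s/104.5,/106,/' sil.py; python3 sil.py | head -3
```

```text
clock 23.7 pos [0.2961 0.4248 0.1686] polar r,deg 0.4512 125.37661103992868 toolx deg 166.91173029188738
shift cm [-27.08 -29.97   9.35] turn [ 0.01  -0.001  0.005] F [-0.3 -0.1  0.1] open 4.0 q [-0.9   0.63 -0.24  1.95  0.25  0.57  0.03]
284.4472336474766 [ 5.5805e+02  5.7600e+01  8.7650e+01  5.7080e+01  1.0601e+02  1.3424e+02
  3.0000e-02 -0.0000e+00  2.6000e-01 -7.0000e-02] rise 18.365696389872042 turn deg 224.21522035969707
side 0.102 tip [257.9 189.9] tip bottom [257.8 190.3] clip front bot [260.6 189. ] clip front top [260.7 186.4] R end [264.7 188.3] L end [252.7 186.4]
```

The collar top measures 0.1060–0.1063 against a pointer at about 0.106, and the robot is clear of everything. I'm handing it in.

```bash
python3 -c "
from plant import *
print(finish_job())"
```

```text
the job is handed in; nothing more can be done
None
```

I turned the collar about 224° anticlockwise and handed the job in. By image measurement its top face is at about 0.106 m, level with the pointer to roughly 1 mm. I saw no sign that the pointer, bottle, bath toy, comb or rattle was disturbed, though I only measured the pointer. The interface gave no verdict.

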